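# Set up the vacuum filtration manifold

## Task

Set up the filtration manifold for the day's stains: lower the holed drip plate over the manifold's two locating pins until it rests flush on the deck, then fit every filter cartridge that stands on the bench into a socket of its own (any socket will do): lugs into the slots, push down against the spring, a quarter turn clockwise, and let it rise into its locked seat. Only when the plate and all the cartridges are home, open the vacuum valve fully by turning its handle a quarter turn anticlockwise; leave the other things on the bench where they are.

Things in the scene. Friction and masses are not known exactly. Their poses are not given: they have to be found in the camera images.
- manifold: fixed vacuum manifold: white box with steel deck, 104 x 376 mm, long along its y axis. Origin: centre of the underside, on the bench; z up. Deck at z = 36 mm. On its centre line: sockets 1, 2, 3 at y = -132, -44, 44 mm, valve column (44 mm across) at y = 132 mm. Locating pins at (x, y) = (-28, -88) and (28, 88) mm. A gauge behind it (x = 72, y = -88 mm) stays below z = 65 mm.
- socket_1 (a point): centre of socket 1 at deck height. The three sockets are alike: steel collar 62 mm across, 22 mm high above the deck, bore 39 mm, with two opposite slots 13 mm wide for the lugs, on the line 80 degrees anticlockwise (from above) of the manifold's x axis. The seats lie 80 degrees clockwise of the slots, on the manifold's x axis; a stop ends the turn some 5 degrees past them.
- socket_2 (a point): centre of socket 2 at deck height. In each bore a spring piston 34 mm across pushes a cartridge up: 5 N at rest, with its top 15 mm above the deck, and 0.9 N more per mm; it bottoms 12 mm lower (16 N). A cartridge stood on it with its lugs in the slots has its underside 15 mm above the deck and is not locked.
- socket_3 (a point): centre of socket 3 at deck height. Underside of a cartridge above the deck: to turn it must be pushed below 8 mm (11 N); turned 80 degrees clockwise and let go it rises to 11 mm: locked, finger bar along the manifold's x axis. Let go half-way it stays under the ledge at 8 mm, not locked, and can be turned on; turned back to the slots it comes out.
- pin_1 (a point): tip of a locating pin, 10 mm in diameter, 32 mm high above the deck, its last 6 mm tapered to 3 mm; at x = -28, y = -88 mm of the manifold
- pin_2 (a point): tip of the other, like pin, at x = 28, y = 88 mm of the manifold
- valve (a joint): vacuum valve: 0 closed (finger bar 10 degrees anticlockwise of the manifold's x axis), grows anticlockwise seen from above; 1.4 rad = fully open, at its stop (bar along the manifold's length). Stays where it is left; friction 0.08 N m
- valve_grip (a point): centre of the top of the valve's black finger bar, on its vertical turning axis, 107 mm above the bench; the bar is 44 mm long, 14 mm thick and 26 mm high and turns in place about this axis; the column under it is 38 mm across
- drip_plate: steel plate 92 x 344 mm, long along its y axis, 4 mm thick, rim 10 mm high, 0.35 kg, flat on the bench. Origin: centre of the underside. Four 66 mm holes at y = -132, -44, 44, 132 mm (for sockets and valve), two 12 mm locating holes at (x, y) = (-28, -88), (28, 88) mm; fits either way round. In its middle a black finger bar along x, 44 mm long, 14 mm thick, z = 36 to 62 mm, on a 12 mm post.
- cartridge_a: filter cartridge (None if absent; two or three alike): ribbed white cylinder 82 mm high, 0.18 kg, upright on the bench at any yaw. Origin: centre of the underside, z up. Spigot 36 mm across, 20 mm high; two lugs at its foot reach 25 mm from the axis, along x (9 mm wide, 5 mm high). Flange 68 mm across, body 57 mm to z = 56 mm; finger bar along x on top, 44 mm long, 14 mm thick, z = 56 to 82 mm.
- cartridge_b: filter cartridge like cartridge_a; the finger bar lies straight above the lugs, and turned by half a turn the cartridge is the same. Its flange runs from z = 20 to 26 mm, with a skirt that hangs round the collar down to z = 12 mm
- cartridge_c: filter cartridge like cartridge_a
- microtome: fixed white machine between the left and the right of the bench, to be kept clear of: 511 mm deep (x), 414 mm wide (y), 370 mm high. Origin: on the bench, 256 mm behind the front of its knobs; it reaches 207 mm to either side. Its lower front part (the 300 mm nearest the robot) is up to 275 mm high. The bench in front of it is free.
- stain_bottle: purple bottle with white cap, 47 mm across, 92 mm high, behind the manifold; to be left alone. Origin: centre of its underside
- petri_dish: clear flat round dish, 64 mm across, 17 mm high, to the right; to be left alone. Origin: centre of its underside
- timer: white square timer, 62 x 62 x 23 mm, to the left; to be left alone. Origin: centre of its underside
- white_case: flat white slide mailer, 24 x 66 x 15 mm, front left; to be left alone. Origin: centre of its underside
Mind the look-alikes: they are no part of the job. Leave any red or turquoise look-alike of the cartridge_a alone.

How it is judged:
By the outcome, as a careful person would: the job done as asked, in the order asked, and still so for the second after the job is handed in, with the robot touching nothing.
Of cartridge_a, cartridge_b, cartridge_c only 2 to 3 are there at a start; the rules pass over those that are not, and their reading is None.
At some moment in a run one of cartridge_c may be knocked a few centimetres aside while the robot is not near it.
Once in a run the grip may slacken for a moment while it holds something.
It also fails if it takes over 210 s, if anything falls off the work surface, if the arm or the gripper's body presses on something with over 40 N, if the wrist force passes 120 N, or if a joint passes its speed limit or range.

## Robot

A 6-joint arm with a two-finger parallel gripper is mounted at the origin on a cart in front of the work surface, level with it; the furniture and walls round the work are solid. World frame = base frame: x ahead of the robot, y to its left, z up, the work surface at z = 0. Lengths are in m, angles in rad, forces in N, time in s.
With the tool pointing down it reaches from about 0.35 to 0.975 m from the base axis. Payload 4.9 kg.
Tool frame: the origin (TCP) lies on the centre line of the jaws, within the pads' length; the fingertips stand 11 mm ahead of it and the grasp point (between the pads) lies 8 mm behind it (manip.finger_overhang is the distance from the TCP to the fingertips, in m); y points along the fingers, z is the direction in which the jaws open and shut, and the axes are right-handed (so a half turn about y gives the same grasp; the last joint's range is limited). The gripper opens to 85 mm and grips with 20 to 120 N. Pads are 22 mm wide; open, the fingers measure 114 mm over their backs; the gripper's body (76 mm by 85 mm) begins 54 mm behind the grasp point. The pads swing forward as they close: fully open they stand 13 mm farther back than shut.
Start: joints at [1.184, 0.053, 1.613, -0, 1.476, -0.119], TCP at [0.165, 0.603, 0.242] pointing down, gripper open.
Joint ranges: [-3.01, 3.01], [-1.01, 2.22], [0.06, 2.58], [-1.02, 4.17], [0.09, 2.62], [-3.14, 3.14]. Speed limits (rad/s): [2.57, 2.57, 3.14, 3.14, 3.14, 3.14].

## Interface

Orientations are given as a unit quaternion [w, x, y, z].
In Python, from plant import readout, cams, workorder, manip gives the robot as it stands.
- The arm moves only by the tool play_rows, never from a script. Its arguments are lists of equal length, an entry for each row: "slide": the shift along the tool's x, y, z in cm, a list of three; "yaw": the turn about the tool's y in degrees; "grip": the closure, from -1 (fully open) to 1 (shut), so that 0 is half open. In form: {"slide": [[x, y, z], ...], "yaw": [yaw, ...], "grip": [grip, ...]}. A call has 1 to 12 rows; each row shifts and turns the commanded pose from where the row before left it, along the tool's axes as they then stand; what a row does not reach is not made up. A row lasts 1/10 s, in which the tool goes at most 50 mm and 8.59 degrees, less where a joint would pass 70% of its speed; a pose out of reach is approached as far as the arm can. A call with a gripper value outside its range is refused whole. The fingers move at their own pace and stop on an object; the grip force is fixed at half the most. Time passes only in rows, so rows that do not move let the fingers close. It gives the time, the measured TCP pose, the force and the opening at its end, in the units of the state.
- readout.state(): the state, without advancing time (a new reading comes with each control period).
- cams.grab_frame(name): name is "scene" or "top" or "wrist"; returns a dict with "image" (480x640x3 uint8, red, green, blue), "mtx" (3x3 intrinsics, pixels), "dist" ([k1, k2, p1, p2, k3] as OpenCV has them; the pictures are not rectified), "R" (3x3) and "t" (3): a world point X has camera coordinates R X + t; the wrist camera has in their place "mount" (4x4, takes a point from camera to tool coordinates, whose origin is the TCP and whose axes are the tool frame's). Camera axes: x right, y down, z forward; pixel columns grow to the right and rows downward; lengths in m; the calibration is good to about 2 mm. A picture is of the moment at which its call begins: read the wrist's pose just before it. There is no depth.
- workorder.job_done(): hands the job in, once; it reports no verdict.
The state is a dict: "time": time; "joint_pos": joint angles; "joint_vel": joint speeds; "joint_efforts": joint torques, N m; "tool_pos": TCP position; "tool_rot": TCP orientation; "contact_force": force on the tool from outside, world axes, zero at the start; "ft_torque": the same for the moment, N m; "gripper_width": opening from 0.0 (shut) to 1.0 (fully open).
Only numpy, scipy, OpenCV 4.12 (cv2) and the standard library are available. Lean on these libraries where they do the work, as an engineer would, in place of code of your own. Each camera call takes 0.05 s, during which the arm holds its last target.

## Working session

There is one attempt and no reset: what is moved stays moved. The work goes in short steps, Python scripts to look and compute and a tool call to move; the robot and the scene stay as the last step left them, time stands still between calls to the robot, and variables do not carry over. Pictures are saved under pics/ and viewed, and the job is handed in when it is done.

Besides the shell and the picture viewer there is one more tool, called after "Emit:" as name(argument=value, ...), one argument or row to a line, values as JSON. play_rows: Moves the arm, as the interface text tells. Its arguments: {"type":"object","properties":{"slide":{"type":"array","items":{"type":"array","items":{"type":"number"}}},"yaw":{"type":"array","items":{"type":"number"}},"grip":{"type":"array","items":{"type":"number"}}},"required":["slide","yaw","grip"]}

```bash
mkdir -p pics; ls
python3 - <<'E'
from plant import readout,cams,workorder,manip
import cv2,json
s=readout.state();print(s)
print([a for a in dir(manip) if a[0]!='_'])
for n in ("scene","top","wrist"):
    f=cams.grab_frame(n);cv2.imwrite(f"pics/{n}0.png",f["image"][:,:,::-1])
    print(n,{k:(v.tolist() if hasattr(v,'tolist') else v) for k,v in f.items() if k!='image'})
E
```

```text
pics
{'time': 0.0, 'joint_pos': array([ 1.18400391e+00,  5.33603375e-02,  1.61430688e+00, -2.48719576e-06,
        1.47600365e+00, -1.19029419e-01]), 'joint_vel': array([ 1.23032171e-03,  1.06355402e-03, -5.39734922e-04,  1.31376818e-03,
       -9.24358917e-05,  1.08052539e-03]), 'joint_efforts': array([ 2.06234348e-03, -3.93664062e+01, -3.70186579e+01,  6.02891100e-05,
        6.72527152e-03, -1.26385405e-05]), 'tool_pos': array([0.16514663, 0.60215712, 0.24105315]), 'tool_rot': array([-0.70006709,  0.70149029, -0.09456883,  0.09420282]), 'contact_force': array([ 0.71668069, -0.17547734,  0.03092018]), 'ft_torque': array([-0.01823735,  0.02556028, -0.03837331]), 'gripper_width': 1.0032187959407266}
['IKError', 'finger_overhang']
scene {'mtx': [[623.9863879200263, 0.0, 321.365042366043], [0.0, 623.9863879200263, 249.70780362371238], [0.0, 0.0, 1.0]], 'dist': [-0.19458022027855557, 0.0, 0.0, 0.0, 0.0], 'R': [[-0.8343545334983204, -0.5511302151951597, 0.010392224484523364], [-0.4110724005011872, 0.609539707239591, -0.6778501507298386], [0.3672492259719429, -0.5698393029593611, -0.73512
[... 309 characters left out ...]
0.0036923732126158495], [-0.9955203084328824, 0.003636691897480385, -0.09447798669394616], [0.09449025543042575, 0.003363810098030699, -0.9955201034686932]], 't': [0.11510569646787072, 0.552945168310428, 1.5675937386413867]}
wrist {'mtx': [[432.0638342780221, 0.0, 320.0091004054537], [0.0, 432.0638342780221, 239.5380082237221], [0.0, 0.0, 1.0]], 'dist': [-0.03990260957531649, 0.0, 0.0, 0.0, 0.0], 'mount': [[-0.0017358236337022533, 0.9567226530904375, 0.29099613739688085, -0.07390121670490096], [-0.0011612502364656589, -0.2909983080864826, 0.9567228627918796, -0.1315949644107526], [0.9999978192047211, 0.0013227828227747394, 0.0016161161476772514, 0.0007944707179254884], [0.0, 0.0, 0.0, 1.0]]}
```

View pics/top0.png

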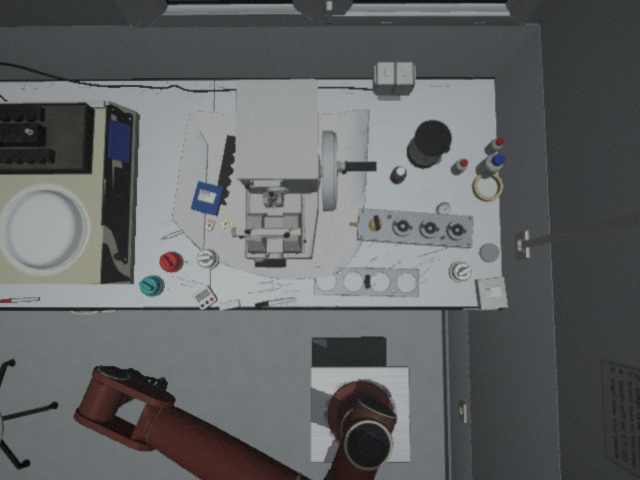

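View pics/scene0.png

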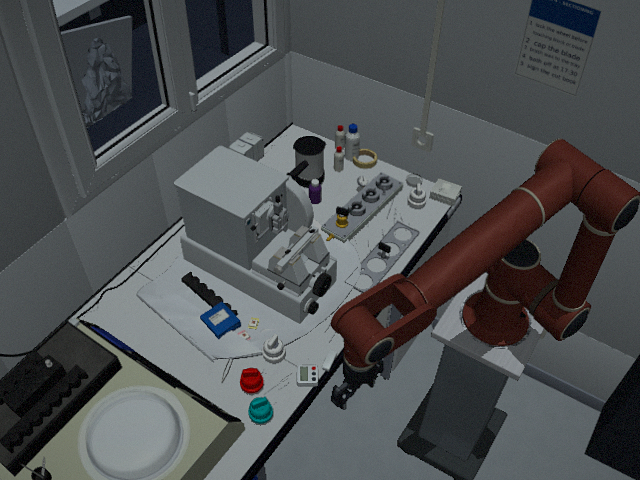

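View pics/wrist0.png

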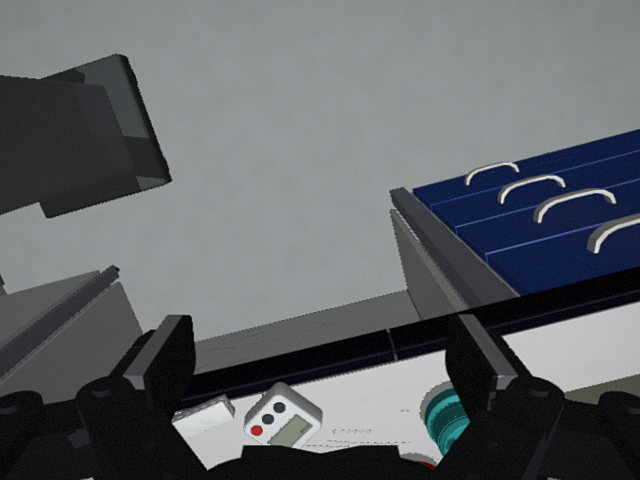

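The top view shows two white cartridges at (207,258) and (461,271). There is a red look-alike at (171,262) and a turquoise one at (151,286). The plate is at (366,282), the manifold at (415,228) and the valve at (375,224). Next I'll look at enlarged crops.

```bash
cat > h.py <<'E'
import numpy as np,cv2
from plant import readout,cams,workorder,manip
from scipy.spatial.transform import Rotation as Ro
def tool():
    s=readout.state();q=s['tool_rot'];return s,Ro.from_quat([q[1],q[2],q[3],q[0]]).as_matrix(),np.array(s['tool_pos'])
def grab(n,pic=None):
    s,Rt,p=tool()
    f=cams.grab_frame(n)
    if n=='wrist':
        M=np.array(f['mount']);Rc=Rt@M[:3,:3];c=Rt@M[:3,3]+p
        f['R']=Rc.T;f['t']=-Rc.T@c
    f['R']=np.array(f['R']);f['t']=np.array(f['t']);f['mtx']=np.array(f['mtx']);f['dist']=np.array(f['dist'])
    if pic: cv2.imwrite(f'pics/{pic}.png',f['image'][:,:,::-1]); np.savez(f'pics/{pic}.npz',**f)
    return f
def load(pic): return dict(np.load(f'pics/{pic}.npz'))
def unproj(f,uv,z):
    n=cv2.undistortPoints(np.array([[uv]],float),f['mtx'],f['dist'])[0,0]
    d=f['R'].T@np.array([n[0],n[1],1]);c=-f['R'].T@f['t'];return c+d*(z-c[2])/d[2]
def proj(f,X):
    X=np.atleast_2d(np.asarray(X,float));return cv2.projectPoints(X,cv2.Rodrigues(f['R'])[0],f['t'],f['mtx'],f['dist'])[0][:,0]
def crop(f,x0,y0,w,h,k,name):
    im=f['image'][y0:y0+h,x0:x0+w,::-1];cv2.imwrite(f'pics/{name}.png',cv2.resize(im,None,fx=k,fy=k,interpolation=cv2.INTER_CUBIC))
E
python3 - <<'E'
from h import *
f=grab('top','top1');crop(f,310,190,200,125,4,'c1');crop(f,130,235,120,80,6,'c2')
g=grab('scene','scene1');crop(g,300,160,180,130,4,'c3');crop(g,230,320,110,110,5,'c4')
E
```

```text
(no output)
```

View pics/c1.png

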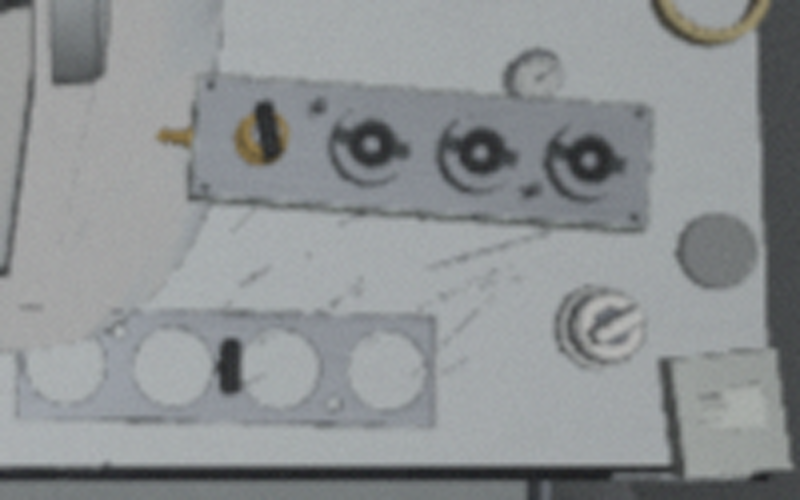

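View pics/c2.png

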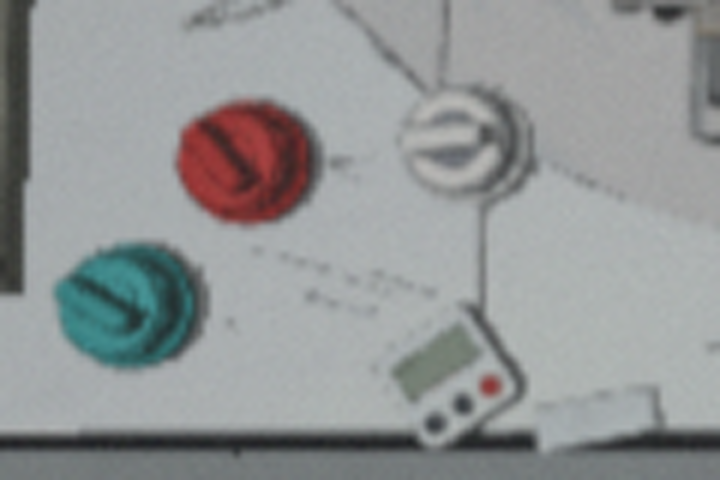

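View pics/c3.png

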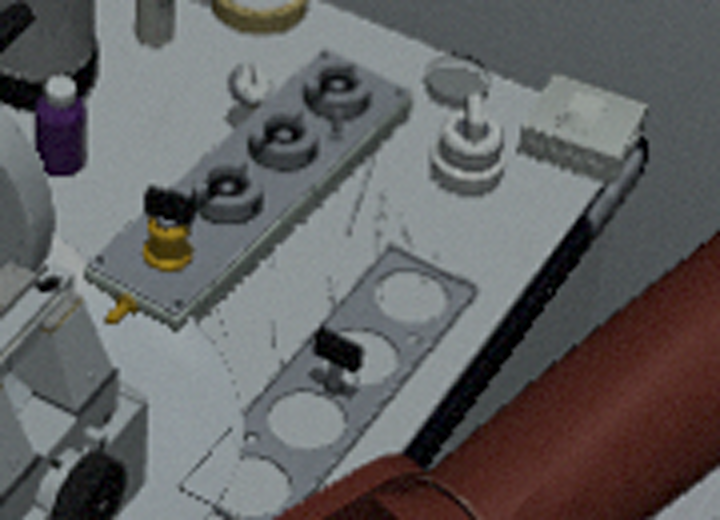

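View pics/c4.png

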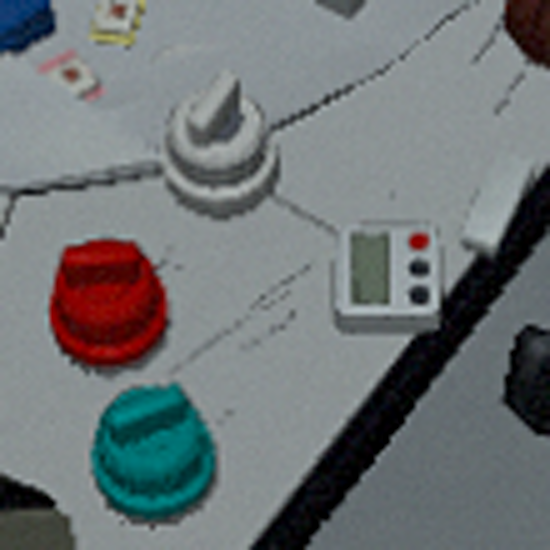

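Run:
```python
from h import *
f=load('top1')
C=lambda u,v:(310+u/4,190+v/4)
P=lambda n,uv,z:print(n,np.round(unproj(f,uv,z)*1000,1))
for n,u,v,z in [('tl',199,74,.036),('tr',652,106,.036),('br',643,230,.036),('bl',190,198,.036),('pin2',318,106,.068),('pin1',530,190,.068),('s3',372,145,.051),('s2',480,153,.051),('s1',590,160,.051),('valve',266,132,.107),
 ('valve e1',263,103,.107),('valve e2',269,160,.107),
 ('h1',65,366,.004),('h2',173,367,.004),('h3',281,371,.004),('h4',386,372,.004),('bar',230,366,.062),('bar1',231,340,.062),('bar2',229,392,.062),('lh1',120,330,.004),('lh2',334,405,.004),('cartR',612,326,.082),('cR1',590,341,.082),('cR2',638,312,.082)]:P(n,C(u,v),z)
C=lambda u,v:(130+u/6,235+v/6)
for n,u,v,z in [('cartL',447,140,.082),('e1',400,145,.082),('e2',490,135,.082),('flange',468,148,.026)]:P(n,C(u,v),z)
```

```text
tl [661.6  -3.4  36. ]
tr [ 633.9 -372.5   36. ]
br [ 532.5 -362.    36. ]
bl [559.9   4.9  36. ]
pin2 [630.2 -95.9  68. ]
pin1 [ 562.1 -263.4   68. ]
s3 [ 600.8 -141.1   51. ]
s2 [ 594. -228.   51.]
s1 [ 588.  -316.5   51. ]
valve [604.2 -50.  107. ]
valve e1 [626.9 -48.  107. ]
valve e2 [582.3 -52.  107. ]
h1 [424.8 106.9   4. ]
h2 [423.7  18.2   4. ]
h3 [420.1 -70.5   4. ]
h4 [ 419.  -156.6    4. ]
bar [423.6 -23.7  62. ]
bar1 [444.1 -24.8  62. ]
bar2 [403.1 -22.7  62. ]
lh1 [454.2  61.5   4. ]
lh2 [ 392.2 -113.5    4. ]
cartR [ 453.4 -321.6   82. ]
cR1 [ 441.7 -304.    82. ]
cR2 [ 464.3 -342.3   82. ]
cartL [497.6 489.6  82. ]
e1 [495.  514.2  82. ]
e2 [500.1 467.   82. ]
flange [496.7 492.   26. ]
```

Run:
```python
from h import *
s,R,p=tool();print(np.round(R,3),p)
f=load('top1')
for n,uv,z in [('knobfront',(270,267),.1),('knobfront',(270,267),.05),('lowerL',(244,255),.1),('lowR',(307,258),.1),('lowR',(307,258),.275),('wheel right',(376,166),.2)]:print(n,unproj(f,uv,z))
crop(f,220,80,170,195,4,'c5');g=load('scene1');crop(g,170,140,180,190,4,'c6')
```

```text
[[ 0.964 -0.     0.265]
 [-0.265 -0.001  0.964]
 [-0.    -1.    -0.001]] [0.16526356 0.60245388 0.24168523]
knobfront [0.46887214 0.28109486 0.1       ]
knobfront [0.47105773 0.28682016 0.05      ]
lowerL [0.5064215  0.36223668 0.1       ]
lowR [0.49641147 0.16638308 0.1       ]
lowR [0.4855771  0.15961052 0.275     ]
wheel right [ 0.7613441  -0.04110411  0.2       ]
```

View pics/c5.png

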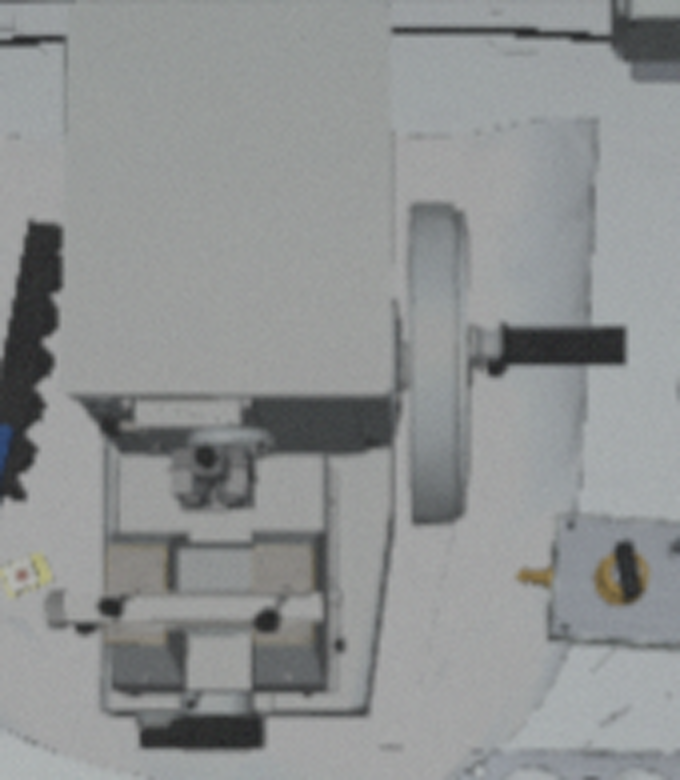

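View pics/c6.png

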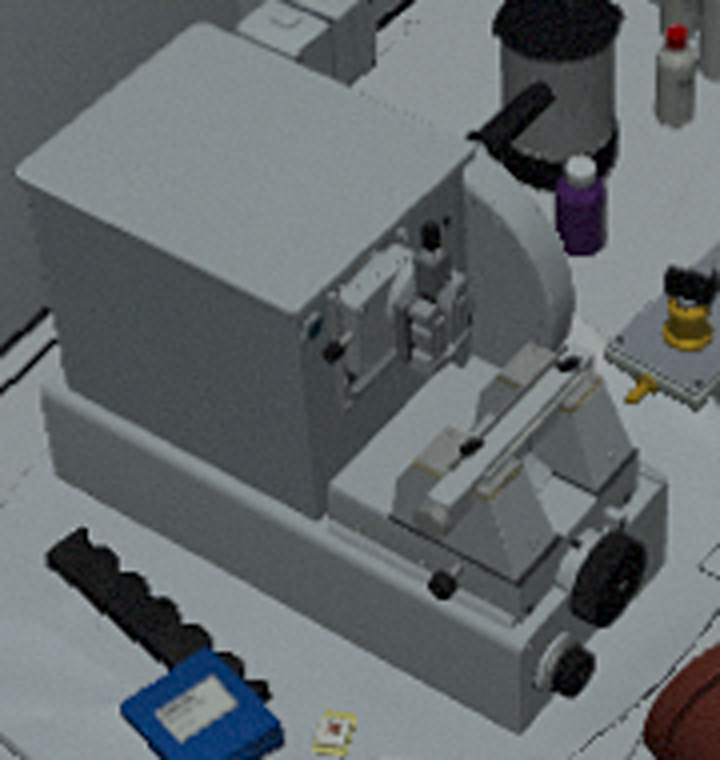

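```bash
cat >> h.py <<'E'
def go(x,y,z,phi=None,step=3.0):
    """plan: yaw first then slide. prints totals"""
    s,R,p=tool();ph=np.degrees(np.arctan2(R[1,0],R[0,0]));dy=0
    if phi is not None:
        dy=-((phi-ph+180)%360-180); 
    t=np.radians(ph-dy);d=np.array([x,y,z])-p
    sx=d[0]*np.cos(t)+d[1]*np.sin(t);sz=-d[0]*np.sin(t)+d[1]*np.cos(t)
    v=np.array([sx,-d[2],sz])*100;n=int(np.ceil(np.abs(v).max()/step)) or 1
    print('pos',np.round(p*1000,1),'phi',round(ph,2),'j',np.round(s['joint_pos'],2),'F',np.round(s['contact_force'],1),'w',round(s['gripper_width'],3),'t',round(s['time'],2))
    print('yaw',round(dy,2),'then slide cm',np.round(v,2),'n',n,'each',np.round(v/n,3))
E
python3 -c "
from h import *
go(.42,-.1,.33,-1.5)"
```

```text
pos [165.3 602.5 241.7] phi -15.34 j [ 1.18  0.05  1.61  0.    1.48 -0.12] F [ 0.8 -0.5  0.8] w 1.0 t 0.25
yaw -13.84 then slide cm [ 27.3   -8.83 -69.55] n 24 each [ 1.138 -0.368 -2.898]
```

Emit:
play_rows(
  slide=[
    [0, -1, 0],
    [0, -1, 0],
    [2, -1, -2.5],
    [2, -1, -3],
    [2, -1, -3],
    [2, -1, -3],
    [2, -1, -3],
    [2, -1, -3],
    [2, -0.8, -3],
    [2, 0, -3],
    [2, 0, -3],
    [2, 0, -3],
  ],
  yaw=[-7, -6.8, 0, 0, 0, 0, 0, 0, 0, 0, 0, 0],
  grip=[-0.3, -0.3, -0.3, -0.3, -0.3, -0.3, -0.3, -0.3, -0.3, -0.3, -0.3, -0.3],
)

```text
time: 1.45
tool_pos: [0.3578, 0.3011, 0.3304]
tool_rot: [0.707, -0.707, 0.009, -0.01]
contact_force: [0.2, 0.4, 0.5]
gripper_width: 0.648
```

Emit:
play_rows(
  slide=[
    [0.7, 0, -3],
    [0.7, 0, -3],
    [0.7, 0, -3],
    [0.7, 0, -3],
    [0.7, 0, -3],
    [0.7, 0, -3],
    [0.7, 0, -3],
    [0.7, 0, -3],
    [0.7, 0, -3],
    [0.7, 0, -3],
    [0.3, 0, -3],
    [0, 0, -3],
  ],
  yaw=[0, 0, 0, 0, 0, 0, 0, 0, 0, 0, 0, 0],
  grip=[-0.3, -0.3, -0.3, -0.3, -0.3, -0.3, -0.3, -0.3, -0.3, -0.3, -0.3, -0.3],
)

```text
time: 2.65
tool_pos: [0.4206, -0.0607, 0.3302]
tool_rot: [0.707, -0.707, 0.01, -0.01]
contact_force: [0.2, -1.1, -0.8]
gripper_width: 0.653
```

Emit:
play_rows(
  slide=[
    [0, 0, -2],
    [0, 0, -2],
    [0, 0, 0],
  ],
  yaw=[0, 0, 0],
  grip=[-0.3, -0.3, -0.3],
)

```text
time: 2.95
tool_pos: [0.4193, -0.101, 0.3301]
tool_rot: [-0.707, 0.707, -0.011, 0.01]
contact_force: [0.3, -0.1, -0.3]
gripper_width: 0.65
```

```bash
python3 -c "
from h import *
go(.42,-.1,.33,-1.5)
f=grab('wrist','w1')"
```

```text
pos [ 419.3 -101.   330.1] phi -1.73 j [-0.41 -0.47  1.91 -0.    1.69 -1.95] F [ 0.3 -0.1 -0.3] w 0.65 t 2.95
yaw -0.23 then slide cm [0.07 0.01 0.1 ] n 1 each [0.068 0.006 0.101]
```

View pics/w1.png

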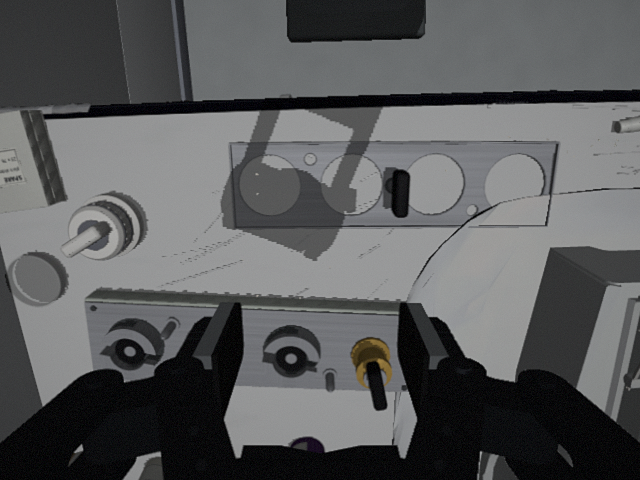

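```bash
python3 -c "
from h import *
f=load('w1')
crop(f,220,130,200,120,4,'c7');crop(f,380,130,200,120,4,'c8');crop(f,50,180,120,90,6,'c9')
go(.54,-.185,.33,-4.2)"
```

```text
pos [419.4 -99.9 330.1] phi -1.67 j [-0.41 -0.47  1.92  0.    1.69 -1.95] F [-0.1 -0.6 -0.3] w 0.649 t 3.0
yaw 2.53 then slide cm [ 1.265e+01  1.000e-02 -7.600e+00] n 5 each [ 2.531  0.003 -1.52 ]
```

View pics/c7.png

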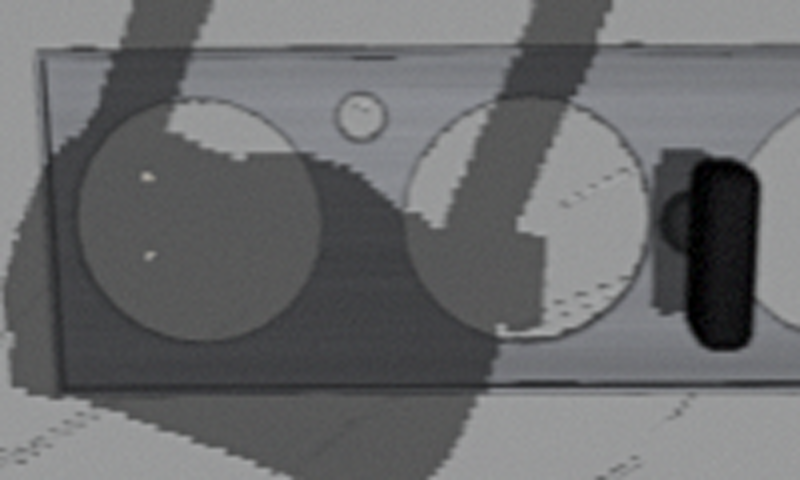

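View pics/c8.png

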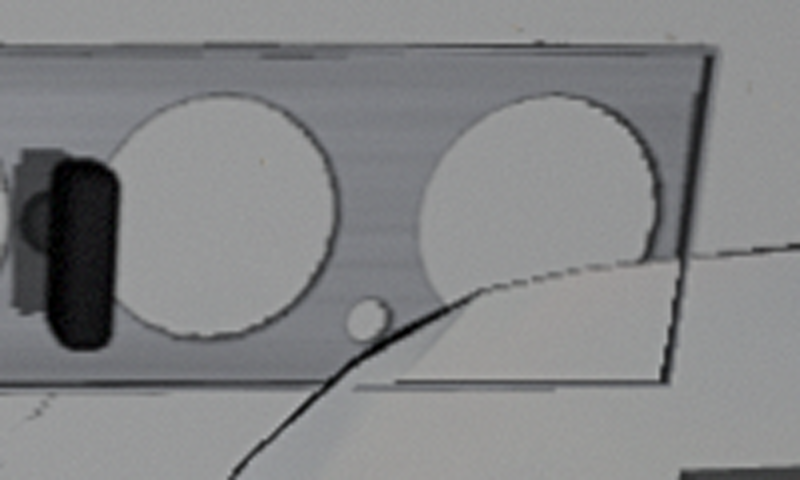

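View pics/c9.png

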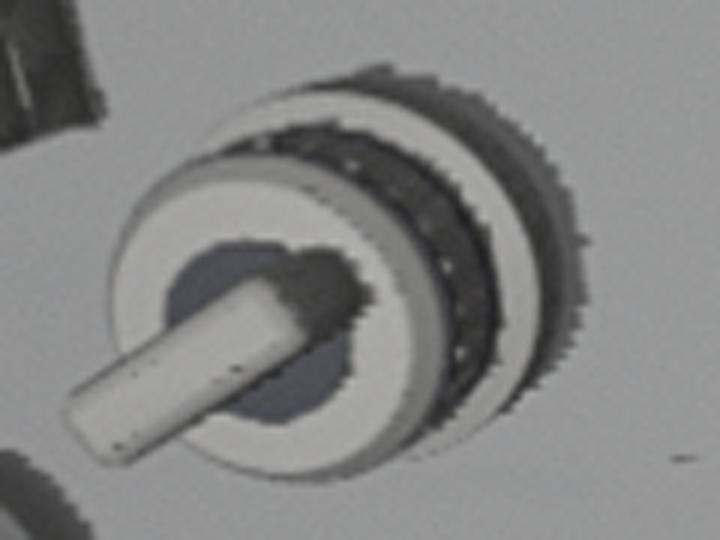

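Emit:
play_rows(
  slide=[
    [3, 0, -1.7],
    [3, 0, -2],
    [3, 0, -2],
    [3, 0, -2],
    [0, 0, 0],
    [0, 0, 0],
  ],
  yaw=[2.5, 0, 0, 0, 0, 0],
  grip=[-0.3, -0.3, -0.3, -0.3, -0.3, -0.3],
)

```text
time: 3.6
tool_pos: [0.5348, -0.1825, 0.3296]
tool_rot: [0.707, -0.706, 0.025, -0.024]
contact_force: [-0.4, -0.1, -0.3]
gripper_width: 0.651
```

```bash
python3 -c "
from h import *
go(.42,-.1,.33,-1.5)
f=grab('wrist','w2')"
```

```text
pos [ 534.8 -182.5  329.6] phi -4.0 j [-0.46 -0.13  1.64  0.    1.63 -1.96] F [-0.4 -0.1 -0.3] w 0.651 t 3.6
yaw -2.5 then slide cm [-11.69  -0.04   7.95] n 4 each [-2.922 -0.009  1.987]
```

View pics/w2.png

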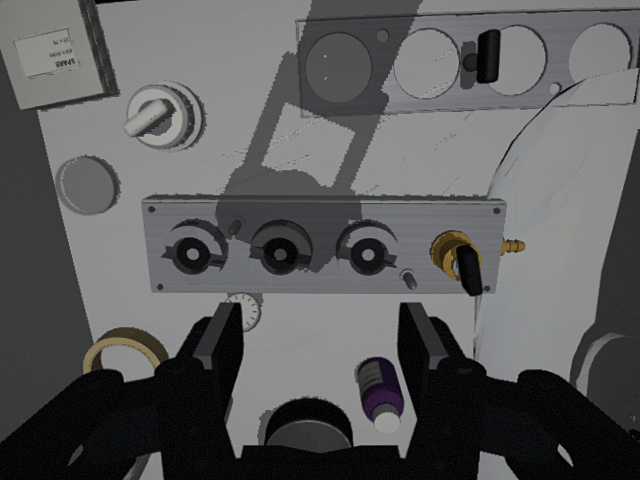

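```bash
python3 -c "
from h import *
f=load('w2')
crop(f,135,185,200,120,4,'c10');crop(f,325,185,200,120,4,'c11')"
```

```text
(no output)
```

View pics/c10.png

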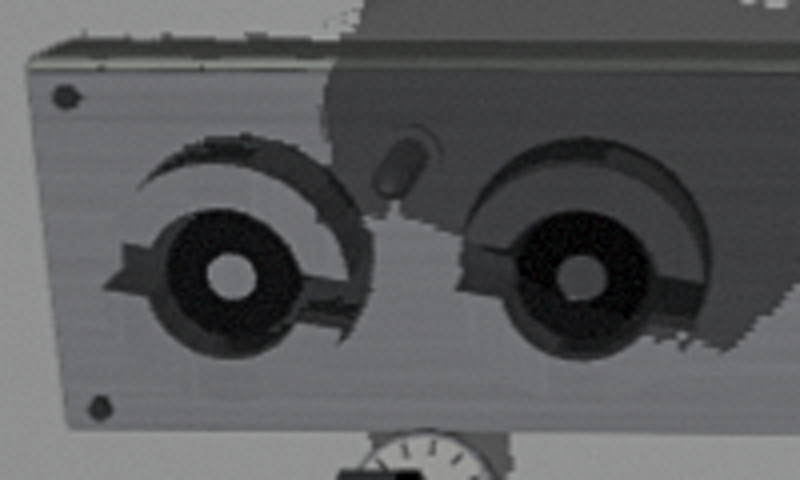

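View pics/c11.png

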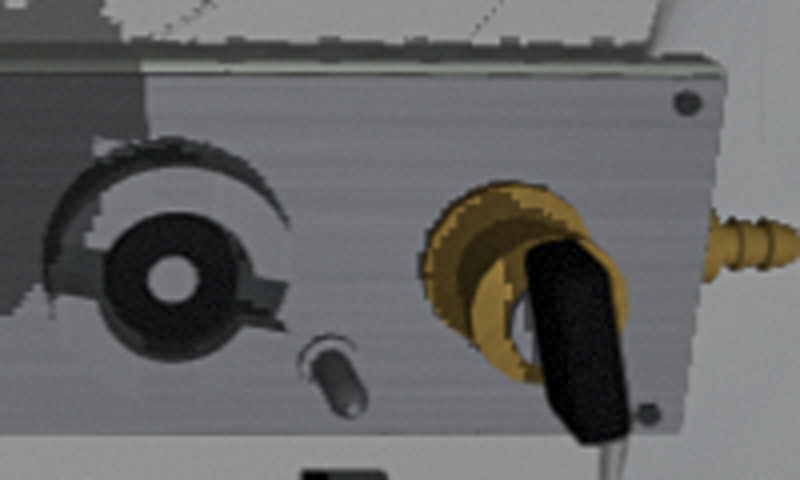

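```bash
cat > fit.py <<'E'
from h import *
from scipy.optimize import least_squares
def fit(f,model,pix,x0,w=None):
    model=np.array(model,float);pix=np.array(pix,float)
    def X(p):
        c,s=np.cos(p[2]),np.sin(p[2]);return np.c_[p[0]+c*model[:,0]-s*model[:,1],p[1]+s*model[:,0]+c*model[:,1],model[:,2]]
    r=least_squares(lambda p:(proj(f,X(p))-pix).ravel(),x0,loss='soft_l1')
    print('pose mm',np.round(r.x[:2]*1000,1),'deg',round(np.degrees(r.x[2]),2));print(np.round(proj(f,X(r.x))-pix,1).tolist());return r.x
E
python3 - <<'E'
from fit import *
f=load('w2')
A=lambda u,v:(135+u/4-.375,185+v/4-.375);B=lambda u,v:(325+u/4-.375,185+v/4-.375)
m=[(0,-.132,.051),(0,-.044,.051),(0,.044,.051),(-.028,-.088,.068),(.028,.088,.068),(-.052,-.188,.036),(.052,-.188,.036),(-.052,.188,.036),(.052,.188,.036)]
px=[A(232,275),A(582,277),B(173,278),A(393,190),B(352,408),A(28,67),A(70,430),B(725,76),B(683,433)]
print('manifold');fit(f,m,px,[.6,-.185,-.07]);print('3 pistons');fit(f,m[:3],px[:3],[.6,-.185,-.07])
f=load('top1');C=lambda u,v:(310+u/4-.375,190+v/4-.375)
px=[C(590,160),C(480,153),C(372,145),C(530,190),C(318,106),C(643,230),C(652,106),C(190,198),C(199,74)]
m2=list(m);print('top');fit(f,[m[i] for i in (0,1,2,3,4,5,6,7,8)],px,[.6,-.185,-.07])
# plate
f=load('w1');A=lambda u,v:(220+u/4-.375,130+v/4-.375);B=lambda u,v:(380+u/4-.375,130+v/4-.375)
# heights: base plate z .004 top; holes mid
m=[(0,-.132,.004),(0,-.044,.004),(0,.044,.004),(0,.132,.004),(-.028,-.088,.004),(.028,.088,.004),(0,0,.062)]
px=[A(200,220),A(528,219),B(218,216),B(540,217),A(361,117),B(368,320),B(90,257)]
print('plate');fit(f,m,px,[.42,-.025,-.02]);
print('bar top',unproj(f,B(90,257),.062))
E
```

```text
manifold
pose mm [ 601.1 -181.2] deg -4.21
[[0.1, 0.3], [0.1, 0.2], [0.1, 0.3], [-1.2, -0.5], [0.6, 0.4], [-4.0, -1.7], [-3.2, 2.5], [4.4, -2.2], [2.1, 3.2]]
3 pistons
pose mm [ 600.8 -181.3] deg -4.19
[[0.0, 0.0], [-0.0, -0.1], [-0.0, 0.0]]
top
pose mm [ 598.2 -182. ] deg -4.24
[[-0.5, 0.2], [-0.3, 0.1], [-0.6, 0.2], [1.7, -0.2], [0.5, -0.4], [1.5, 0.4], [0.6, -0.3], [-1.0, 0.3], [-1.2, -0.3]]
plate
pose mm [425.2 -22.3] deg -1.3
[[-0.6, 0.2], [-0.2, -0.1], [-0.5, 0.3], [0.3, -0.1], [-0.0, -0.8], [0.4, -0.3], [0.5, 0.6]]
bar top [ 0.42455452 -0.02279662  0.062     ]
```

```bash
python3 -c "
from h import *
go(.425,-.023,.12,-1.3)"
```

```text
pos [ 534.4 -182.3  330.2] phi -3.98 j [-0.46 -0.13  1.64  0.    1.63 -1.96] F [-0.7 -0.2  0.4] w 0.647 t 3.65
yaw -2.68 then slide cm [-11.3   21.02  15.67] n 8 each [-1.413  2.627  1.959]
```

Emit:
play_rows(
  slide=[
    [0, 0, 0],
    [-1.4, 2.6, 2.0],
    [-1.4, 2.6, 2.0],
    [-1.4, 2.6, 2.0],
    [-1.4, 2.6, 2.0],
    [-1.4, 2.6, 2.0],
    [-1.4, 2.6, 2.0],
    [-1.4, 2.6, 2.0],
    [-1.5, 2.8, 1.7],
    [0, 0, 0],
    [0, 0, 0],
  ],
  yaw=[-2.7, 0, 0, 0, 0, 0, 0, 0, 0, 0, 0],
  grip=[-0.2, -0.2, -0.2, -0.2, -0.2, -0.2, -0.2, -0.2, -0.2, -0.2, -0.2],
)

```text
time: 4.75
tool_pos: [0.4251, -0.0233, 0.1209]
tool_rot: [-0.707, 0.707, -0.007, 0.008]
contact_force: [0.0, -0.5, 0.0]
gripper_width: 0.602
```

```bash
python3 -c "
from h import *
go(.425,-.023,.052,-1.3)
grab('wrist','w3')"
```

```text
pos [425.1 -23.3 120.9] phi -1.26 j [-0.23 -0.35  2.18 -0.    1.31 -1.78] F [ 0.  -0.5  0. ] w 0.602 t 4.75
yaw 0.04 then slide cm [-0.01  6.89  0.03] n 3 each [-2.000e-03  2.297e+00  9.000e-03]
```

View pics/w3.png

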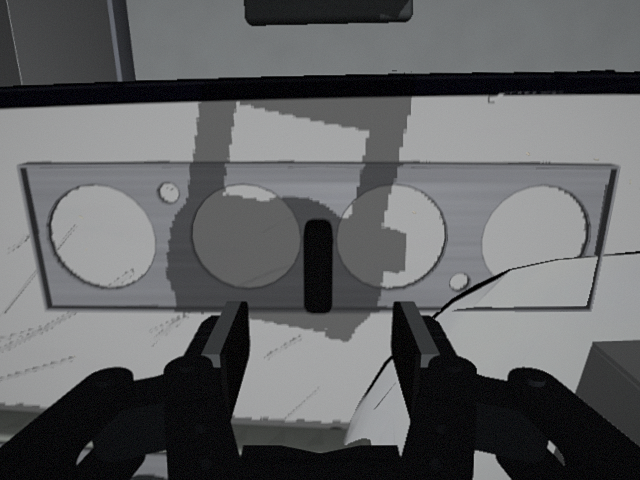

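```bash
python3 -c "
from fit import *
f=load('w3')
m=[(0,-.132,.004),(0,-.044,.004),(0,.044,.004),(0,.132,.004),(-.028,-.088,.004),(.028,.088,.004)]
px=[(102,236),(246,236.5),(391,236.5),(536,236.5),(169,192),(459,282)]
fit(f,m,px,[.42,-.025,-.02])
print(unproj(f,(317.5,265),.062))"
```

```text
pose mm [425.6 -23. ] deg -1.29
[[-1.0, 0.6], [-0.5, 0.3], [1.0, 0.6], [0.4, 0.9], [-0.8, -1.2], [1.2, -1.6]]
[ 0.42191256 -0.02337902  0.062     ]
```

Emit:
play_rows(
  slide=[
    [-0.1, 2.3, 0],
    [0, 2.3, 0],
    [0, 2.3, 0],
    [0, 0, 0],
    [0, 0, 0],
    [0, 0, 0],
    [0, 0, 0],
    [0, 0, 0],
    [0, 0, 0],
    [0, 0, 0],
  ],
  yaw=[0, 0, 0, 0, 0, 0, 0, 0, 0, 0],
  grip=[-0.2, -0.2, -0.2, -0.2, 1, 1, 1, 1, 1, 1],
)

```text
time: 5.8
tool_pos: [0.4262, -0.0243, 0.0537]
tool_rot: [-0.707, 0.707, -0.007, 0.01]
contact_force: [-1.4, -0.5, 6.5]
gripper_width: 0.151
```

```bash
python3 -c "
from h import *
go(.425,-.023,.052,-1.3)
grab('wrist','w4')"
```

```text
pos [426.2 -24.3  53.7] phi -1.34 j [-0.23 -0.24  2.22 -0.    1.16 -1.78] F [-1.4 -0.5  6.5] w 0.151 t 5.8
yaw -0.04 then slide cm [-0.13  0.17  0.12] n 1 each [-0.126  0.167  0.124]
```

View pics/w4.png

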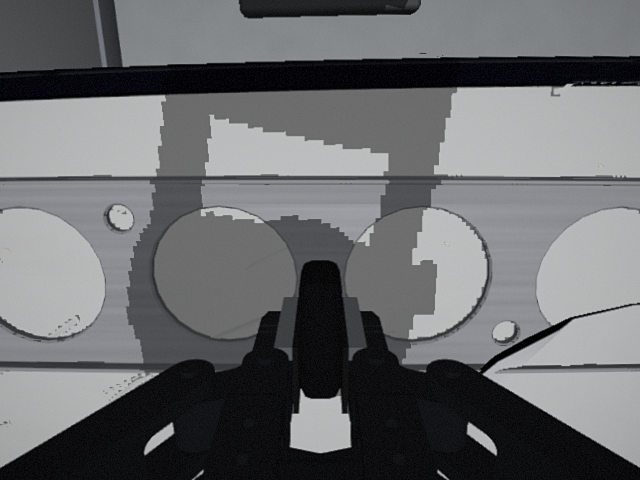

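```bash
python3 -c "
from fit import *
f=load('w4')
m=[(0,-.044,.004),(0,.044,.004),(-.028,-.088,.004),(.028,.088,.004),(0,0,.062)]
px=[(225.5,273),(417.5,273),(119.5,217),(505.5,332),(321,330)]
p=fit(f,m[:4],px[:4],[.42,-.025,-.02])
s,R,t=tool(); print('plate in tool',R.T@(np.array([p[0],p[1],0])-t)*1000)
print('plate at manifold ->TCP xy for meas (601.0,-181.2)')
"
```

```text
pose mm [425.  -22.8] deg -1.49
[[-2.0, 2.3], [1.1, 3.1], [-0.6, -2.3], [1.0, -0.8]]
plate in tool [-1.51321944 53.6979194   1.53995641]
plate at manifold ->TCP xy for meas (601.0,-181.2)
```

Emit:
play_rows(
  slide=[
    [0, -0.5, 0],
    [0, -1, 0],
    [0, -2, 0],
    [0, -2.5, 0],
    [0, -2.5, 0],
    [0, -2.5, 0],
    [0, -2, 0],
    [0, -1, 0],
    [0, -0.5, 0],
    [0, 0, 0],
  ],
  yaw=[0, 0, 0, 0, 0, 0, 0, 0, 0, 0],
  grip=[1, 1, 1, 1, 1, 1, 1, 1, 1, 1],
)

```text
time: 6.85
tool_pos: [0.4242, -0.0237, 0.1962]
tool_rot: [0.707, -0.707, 0.008, -0.008]
contact_force: [-0.1, -0.0, -3.1]
gripper_width: 0.149
```

```bash
python3 -c "
from h import *
go(.602,-.183,.20,-4.2)
grab('wrist','w5')"
```

```text
pos [424.2 -23.7 196.2] phi -1.34 j [-0.23 -0.43  2.11  0.    1.46 -1.78] F [-0.1 -0.  -3.1] w 0.149 t 6.85
yaw 2.86 then slide cm [ 18.9   -0.38 -14.58] n 7 each [ 2.7   -0.055 -2.083]
```

View pics/w5.png

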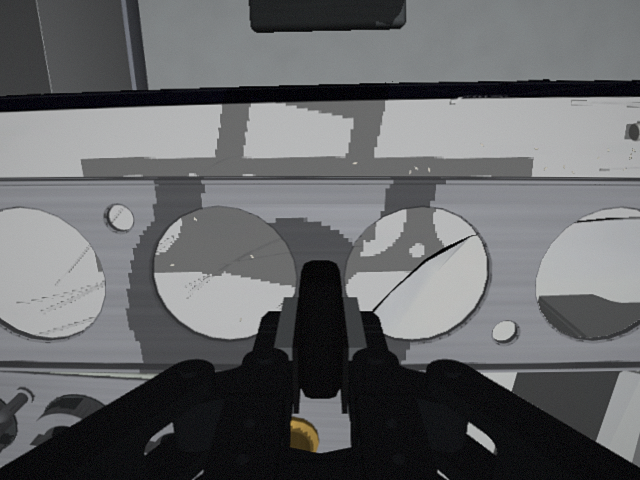

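Emit:
play_rows(
  slide=[
    [0, 0, -0.6],
    [0, 0, -2],
    [0, 0, -2.4],
    [1.5, 0, -2.4],
    [2.5, 0, -2.4],
    [3, 0, -2.2],
    [3, 0, -1.6],
    [3, 0, -1],
    [3, 0, 0],
    [2, 0, 0],
    [0.9, 0, 0],
    [0, 0, 0],
  ],
  yaw=[2.8, 0, 0, 0, 0, 0, 0, 0, 0, 0, 0, 0],
  grip=[1, 1, 1, 1, 1, 1, 1, 1, 1, 1, 1, 1],
)

```text
time: 8.1
tool_pos: [0.6024, -0.1827, 0.1945]
tool_rot: [0.707, -0.706, 0.026, -0.024]
contact_force: [0.2, -0.2, -5.2]
gripper_width: 0.146
```

```bash
python3 -c "
from h import *
go(.602,-.183,.20,-4.2)
f=grab('wrist','w6');f=grab('top','top2');crop(f,340,190,160,100,5,'c12')
"
```

```text
pos [ 602.4 -182.7  194.5] phi -4.11 j [-0.41  0.1   1.65 -0.    1.4  -1.91] F [ 0.2 -0.2 -5.2] w 0.146 t 8.1
yaw 0.09 then slide cm [-0.04 -0.55 -0.03] n 1 each [-0.041 -0.55  -0.028]
```

View pics/w6.png

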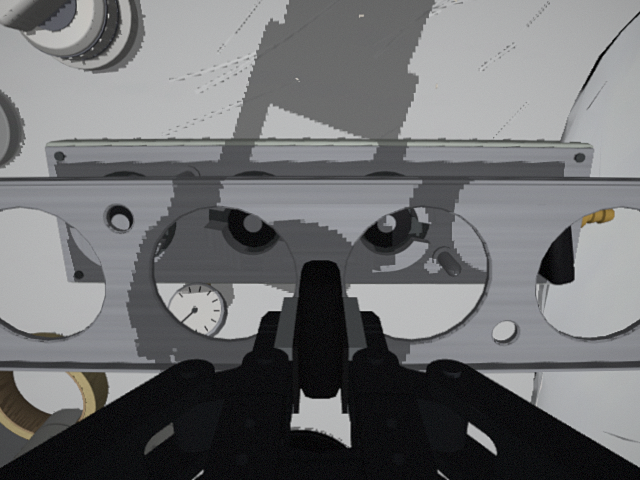

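View pics/c12.png

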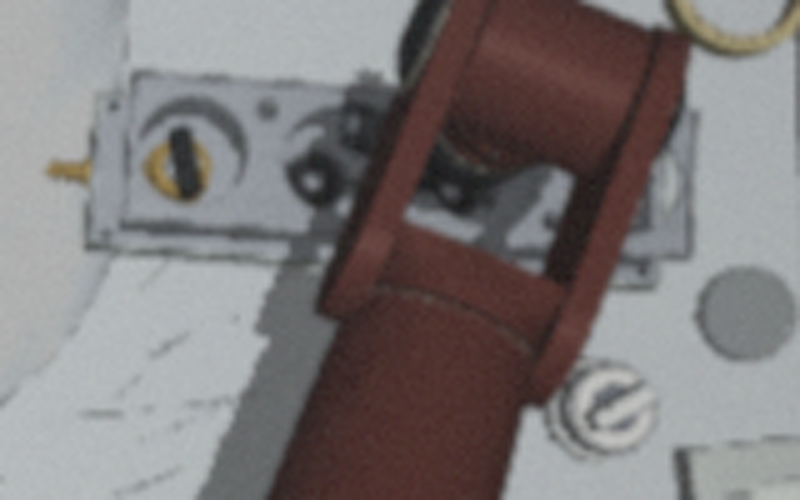

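```bash
python3 -c "
from fit import *
f=load('w6')
p=fit(f,[(0,-.044,.051),(0,.044,.051)],[(253,222),(387,222)],[.6,-.18,-.07])
s,R,t=tool();o=R@np.array([-1.5,0,1.54])/1000
print('plate appar.',(t+o)[:2]*1000)
f=load('top2');print('top plate valve hole & valve', )
"
```

```text
pose mm [ 600.  -181.3] deg -4.05
[[0.1, -0.0], [-0.1, -0.0]]
plate appar. [ 600.10774144 -181.06365947]
top plate valve hole & valve
```

Emit:
play_rows(
  slide=[
    [0, 1, 0],
    [0, 1.5, 0],
    [0, 1.5, 0],
    [0, 1, 0],
    [0, 0.4, 0],
    [0, 0, 0],
    [0, 0, 0],
  ],
  yaw=[0, 0, 0, 0, 0, 0, 0],
  grip=[1, 1, 1, 1, 1, 1, 1],
)

```text
time: 8.9
tool_pos: [0.6029, -0.1832, 0.1427]
tool_rot: [-0.707, 0.707, -0.025, 0.026]
contact_force: [-0.8, 0.5, -4.2]
gripper_width: 0.15
```

```bash
python3 -c "
from h import *
go(.602,-.183,.105,-4.2)
f=grab('wrist','w7');f=grab('scene','s7');crop(f,300,150,150,110,5,'c13')
"
```

```text
pos [ 602.9 -183.2  142.7] phi -4.14 j [-0.41  0.14  1.69  0.    1.31 -1.91] F [-0.8  0.5 -4.2] w 0.15 t 8.9
yaw 0.06 then slide cm [-0.1   3.77  0.01] n 2 each [-0.048  1.887  0.007]
```

View pics/w7.png

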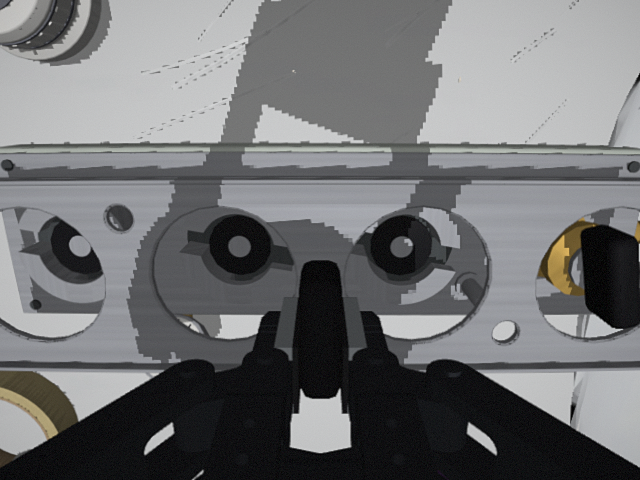

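View pics/c13.png

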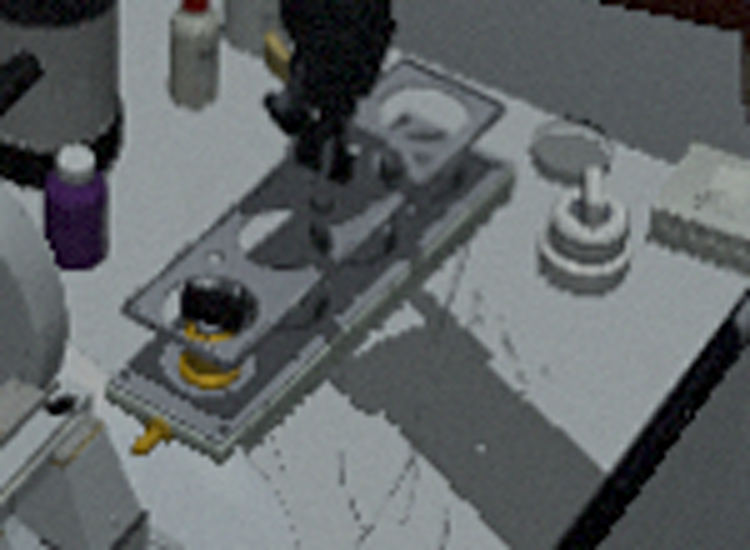

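```bash
python3 -c "
from fit import *
f=load('w7')
p=fit(f,[(0,-.132,.051),(0,-.044,.051),(0,.044,.051)],[(79.5,246),(239.5,246),(402,246)],[.6,-.18,-.07])
s,R,t=tool();o=R@np.array([-1.5,0,1.54])/1000
print('plate appar.',(t+o)[:2]*1000)
z=t[2]-.0497;print(z)
q=fit(f,[(0,-.044,.004+z),(0,.044,.004+z),(-.028,-.088,.004+z),(.028,.088,z+.004)],[(225.5,273),(417.5,273),(119.5,217),(505.5,332)],[.6,-.18,-.07])
"
```

```text
pose mm [ 601.  -181.8] deg -4.06
[[0.7, -0.1], [-0.0, -0.0], [-0.6, -0.0]]
plate appar. [ 601.84644766 -181.68858699]
0.09366803237334267
pose mm [ 599.7 -180.6] deg -4.04
[[-2.4, 2.5], [5.7, 2.4], [-4.1, -3.4], [7.9, -0.5]]
```

Emit:
play_rows(
  slide=[
    [-0.05, 1, 0],
    [0, 1, 0],
    [0, 0.3, 0],
    [0, 0.2, 0],
    [0, 0.2, 0],
    [0, 0.2, 0],
    [0, 0, 0],
  ],
  yaw=[0, 0, 0, 0, 0, 0, 0],
  grip=[1, 1, 1, 1, 1, 1, 1],
)

```text
time: 9.7
tool_pos: [0.602, -0.183, 0.1131]
tool_rot: [0.707, -0.707, 0.026, -0.025]
contact_force: [-0.4, 0.1, -4.2]
gripper_width: 0.146
```

```bash
python3 -c "
from h import *
go(.602,-.183,.0885,-4.2)
f=grab('wrist','w8');crop(f,60,170,160,100,5,'c14');crop(f,440,280,130,90,5,'c15')
"
```

```text
pos [ 602.  -183.   113.1] phi -4.15 j [-0.41  0.17  1.71 -0.    1.26 -1.91] F [-0.4  0.1 -4.2] w 0.146 t 9.7
yaw 0.05 then slide cm [0.   2.46 0.  ] n 1 each [1.000e-03 2.465e+00 3.000e-03]
```

View pics/c14.png

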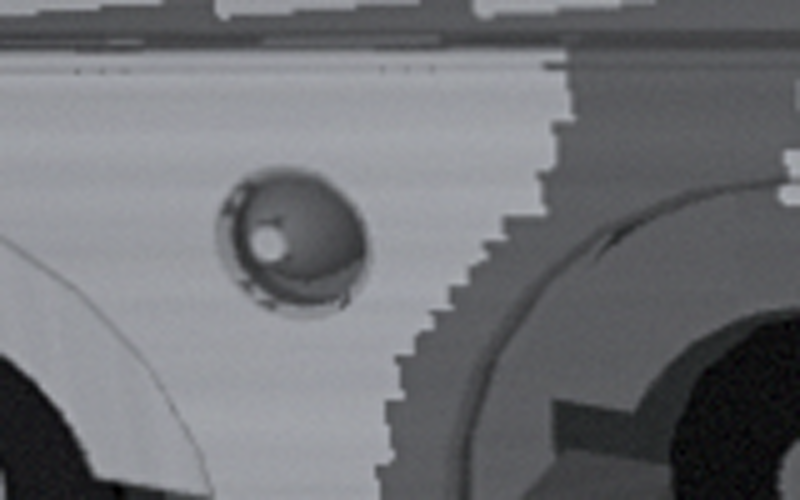

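View pics/c15.png

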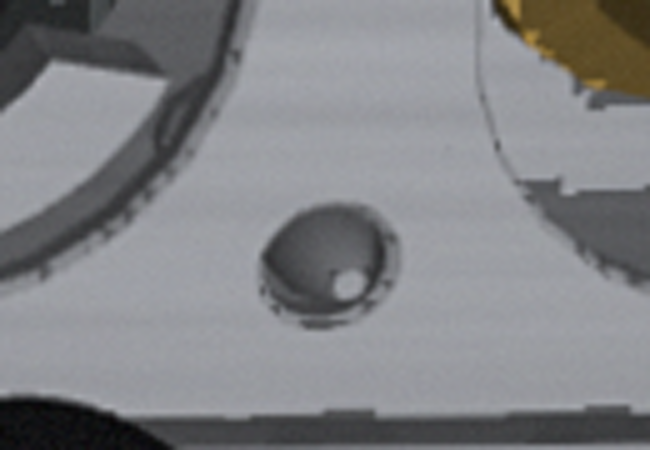

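Emit:
play_rows(
  slide=[
    [0, 0.5, 0],
    [0, 0.5, 0],
    [0, 0.5, 0],
    [0, 0.5, 0],
    [0, 0.3, 0],
    [0, 0, 0],
  ],
  yaw=[0, 0, 0, 0, 0, 0],
  grip=[1, 1, 1, 1, 1, 1],
)

```text
time: 10.35
tool_pos: [0.6021, -0.1829, 0.0901]
tool_rot: [0.707, -0.707, 0.026, -0.026]
contact_force: [-0.9, 1.1, -4.0]
gripper_width: 0.146
```

Emit:
play_rows(
  slide=[
    [0, 0.2, 0],
    [0, 0.2, 0],
    [0, 0, 0],
  ],
  yaw=[0, 0, 0],
  grip=[1, 1, 1],
)

```text
time: 10.65
tool_pos: [0.602, -0.183, 0.0898]
tool_rot: [0.707, -0.707, 0.026, -0.025]
contact_force: [-11.8, 4.3, 13.9]
gripper_width: 0.146
```

Emit:
play_rows(
  slide=[
    [0, 0, 0],
    [0, 0, 0],
    [0, 0, 0],
    [0, 0, 0],
    [0, -2, 0],
    [0, -3, 0],
    [0, -3, 0],
    [0, -3, 0],
    [0, -3, 0],
    [0, 0, 0],
  ],
  yaw=[0, 0, 0, 0, 0, 0, 0, 0, 0, 0],
  grip=[-0.3, -0.3, -0.3, -0.3, -0.3, -0.3, -0.3, -0.3, -0.3, -0.3],
)

```text
time: 11.65
tool_pos: [0.6047, -0.1841, 0.2325]
tool_rot: [-0.705, 0.708, -0.022, 0.029]
contact_force: [0.5, 0.7, 0.0]
gripper_width: 0.65
```

```bash
python3 -c "
from h import *
go(.454,-.320,.2,-59.5)
f=grab('wrist','w9');f=grab('scene','s9');crop(f,300,150,150,110,5,'c16')
"
```

```text
pos [ 604.7 -184.1  232.5] phi -4.14 j [-0.41  0.07  1.61  0.    1.45 -1.91] F [0.5 0.7 0. ] w 0.65 t 11.65
yaw 55.36 then slide cm [  4.06   3.25 -19.88] n 7 each [ 0.579  0.464 -2.84 ]
```

View pics/w9.png

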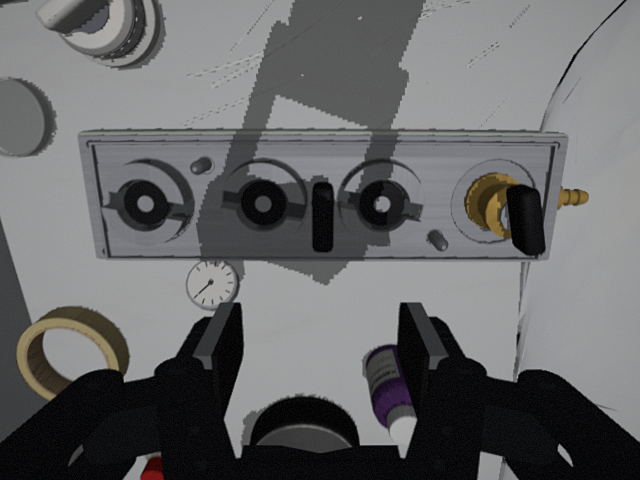

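View pics/c16.png

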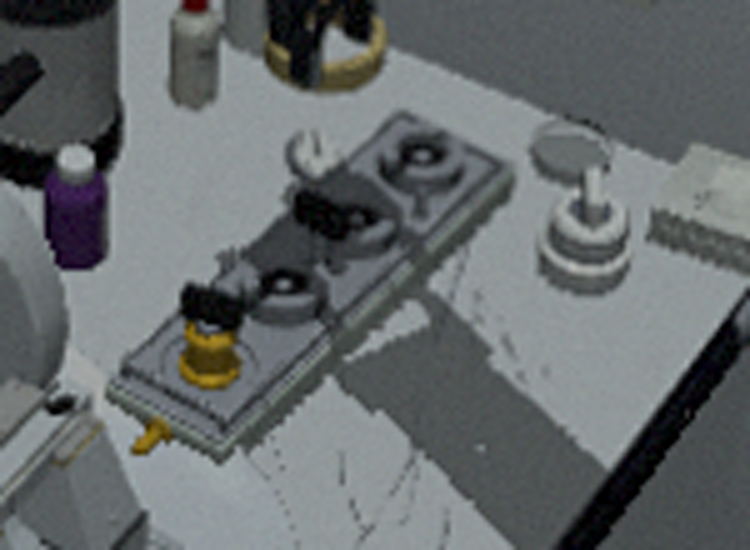

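Emit:
play_rows(
  slide=[
    [0, 0, 0],
    [0, 0, 0],
    [0, 0, 0],
    [0, 0, 0],
    [0, 0, 0],
    [0, 0, 0],
    [0, 0, 0],
    [0, 0, 0],
  ],
  yaw=[7, 7, 7, 7, 7, 7, 7, 6.4],
  grip=[-0.3, -0.3, -0.3, -0.3, -0.3, -0.3, -0.3, -0.3],
)

```text
time: 12.55
tool_pos: [0.6011, -0.1826, 0.2234]
tool_rot: [-0.613, 0.613, -0.354, 0.351]
contact_force: [1.0, 0.9, 0.7]
gripper_width: 0.652
```

Emit:
play_rows(
  slide=[
    [0.4, 0.4, -2.8],
    [0.4, 0.4, -2.8],
    [0.4, 0.4, -2.8],
    [0.4, 0.4, -2.8],
    [0.4, 0.4, -2.8],
    [0.4, 0.4, -2.8],
    [0.4, 0.4, -2.8],
    [0, 0, 0],
    [0, 0, 0],
  ],
  yaw=[0, 0, 0, 0, 0, 0, 0, 0, 0],
  grip=[-0.3, -0.3, -0.3, -0.3, -0.3, -0.3, -0.3, -0.3, -0.3],
)

```text
time: 13.45
tool_pos: [0.4465, -0.3061, 0.1964]
tool_rot: [0.614, -0.613, 0.352, -0.351]
contact_force: [0.8, 0.4, 0.2]
gripper_width: 0.651
```

```bash
python3 -c "
from h import *
go(.454,-.320,.2,-59.5)
f=grab('wrist','w10')
"
```

```text
pos [ 446.5 -306.1  196.4] phi -59.62 j [-0.74 -0.11  1.85  0.    1.4  -1.27] F [0.8 0.4 0.2] w 0.651 t 13.45
yaw -0.12 then slide cm [ 1.58 -0.36 -0.07] n 1 each [ 1.579 -0.359 -0.065]
```

View pics/w10.png

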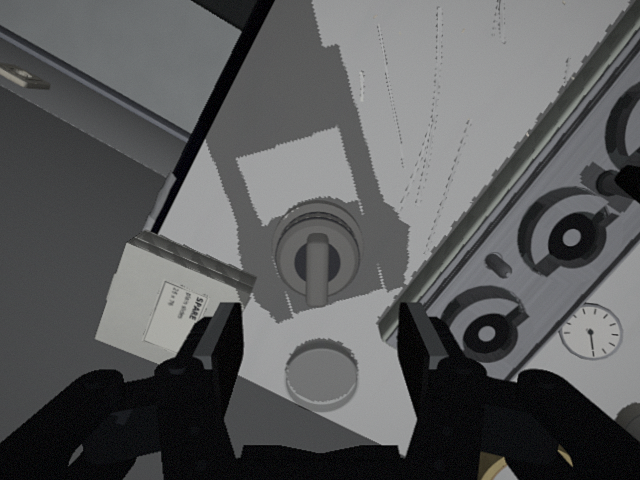

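```bash
python3 -c "
from h import *
f=load('w10')
a=unproj(f,(317.5,234),.082);b=unproj(f,(316,305),.082);print(a,b,np.linalg.norm(a-b),np.degrees(np.arctan2(b[1]-a[1],b[0]-a[0])))
m=(a+b)/2;print(m)
s,R,t=tool();print('rel tool mm',R.T@(m-t)*1000)
crop(f,260,190,110,120,5,'c17')
# body circle top rim center z=.056
# wrist manifold
from fit import fit
fit(f,[(0,-.132,.051),(0,-.044,.051)],[(487,334),(572,237)],[.6,-.18,-.07])
go(m[0],m[1],.075,-60)
"
```

```text
[ 0.44430572 -0.30309934  0.082     ] [ 0.46680278 -0.3433182   0.082     ] 0.046083339531473574 -60.77883011008708
[ 0.45555425 -0.32320877  0.082     ]
rel tool mm [ 19.40949838 114.9429338   -1.53888468]
pose mm [ 601.5 -181.5] deg -4.02
[[0.3, -0.4], [-0.3, 0.4]]
pos [ 447.2 -305.9  197. ] phi -59.56 j [-0.74 -0.11  1.85  0.    1.41 -1.27] F [0.  0.4 0. ] w 0.651 t 13.5
yaw 0.44 then slide cm [ 1.92 12.2  -0.14] n 5 each [ 0.384  2.44  -0.028]
```

View pics/c17.png

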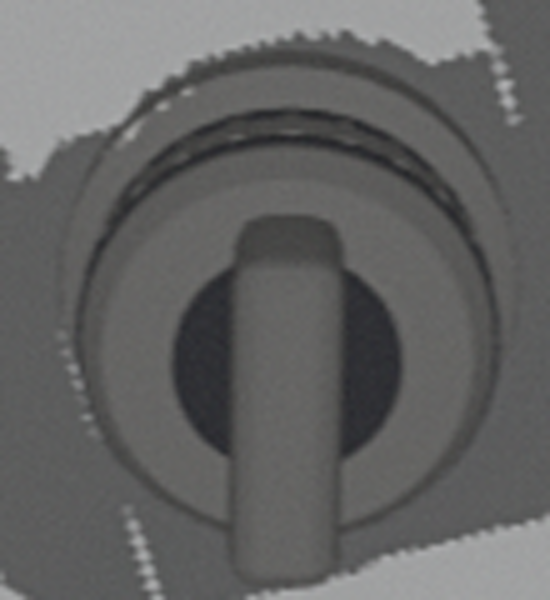

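Emit:
play_rows(
  slide=[
    [0.7, 2.5, 0],
    [0.7, 2.5, 0],
    [0.7, 2.5, 0],
    [0, 2.5, 0],
    [0, 1.7, 0],
    [0, 0.9, 0],
    [0, 0, 0],
    [0, 0, 0],
    [0, 0, 0],
    [0, 0, 0],
    [0, 0, 0],
    [0, 0, 0],
  ],
  yaw=[0, 0, 0, 0, 0, 0, 0, 0, 0, 0, 0, 0],
  grip=[-0.3, -0.3, -0.3, -0.3, -0.3, -0.3, -0.3, 1, 1, 1, 1, 1],
)

```text
time: 14.7
tool_pos: [0.4586, -0.3253, 0.0736]
tool_rot: [-0.614, 0.614, -0.35, 0.352]
contact_force: [-0.5, 0.5, 4.1]
gripper_width: 0.15
```

```bash
python3 -c "
from h import *
go(.454,-.320,.072,-59.5)
f=grab('wrist','w11')
"
```

```text
pos [ 458.6 -325.3   73.6] phi -59.55 j [-0.75  0.07  1.89  0.    1.18 -1.28] F [-0.5  0.5  4.1] w 0.15 t 14.7
yaw -0.05 then slide cm [-0.69  0.16 -0.13] n 1 each [-0.689  0.162 -0.128]
```

View pics/w11.png

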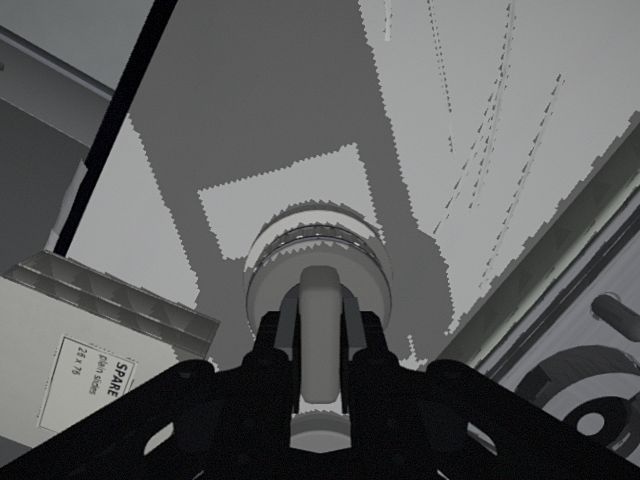

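```bash
python3 -c "
from h import *
f=load('w11');s,R,t=tool()
crop(f,230,190,180,230,3.4,'c18')
for d in (-.004,0,.004):
  P=[]
  for z in (.082,):
    for x,y in ((-.022,0),(.022,0),(-.022,.007),(.022,.007),(-.022,-.007),(.022,-.007)):
      P.append(t+R@np.array([x+d,0,y])); P[-1][2]=z
  a=np.linspace(0,2*np.pi,73)
  rim=np.array([t+R@np.array([.034*np.cos(q)+d,0,.034*np.sin(q)]) for q in a]);rim[:,2]=.026
  b=np.array([t+R@np.array([.0285*np.cos(q)+d,0,.0285*np.sin(q)]) for q in a]);b[:,2]=.056
  pr=proj(f,rim);pb=proj(f,b)
  print(d,np.round(proj(f,P),0).tolist(),'flange top v',pr[:,1].min().round(1),'u',pr[:,0].min().round(1),pr[:,0].max().round(1),'body v',pb[:,1].min().round(1),'u',pb[:,0].min().round(1),pb[:,0].max().round(1))
"
```

```text
-0.004 [[317.0, 275.0], [317.0, 396.0], [340.0, 275.0], [338.0, 396.0], [294.0, 275.0], [296.0, 396.0]] flange top v 199.0 u 241.0 394.0 body v 231.0 u 241.9 392.5
0 [[317.0, 287.0], [317.0, 406.0], [339.0, 287.0], [337.0, 406.0], [294.0, 287.0], [296.0, 406.0]] flange top v 208.2 u 241.5 393.5 body v 241.6 u 242.4 392.0
0.004 [[317.0, 299.0], [317.0, 416.0], [339.0, 299.0], [337.0, 416.0], [294.0, 299.0], [296.0, 416.0]] flange top v 217.4 u 242.0 393.1 body v 252.1 u 243.0 391.4
```

View pics/c18.png

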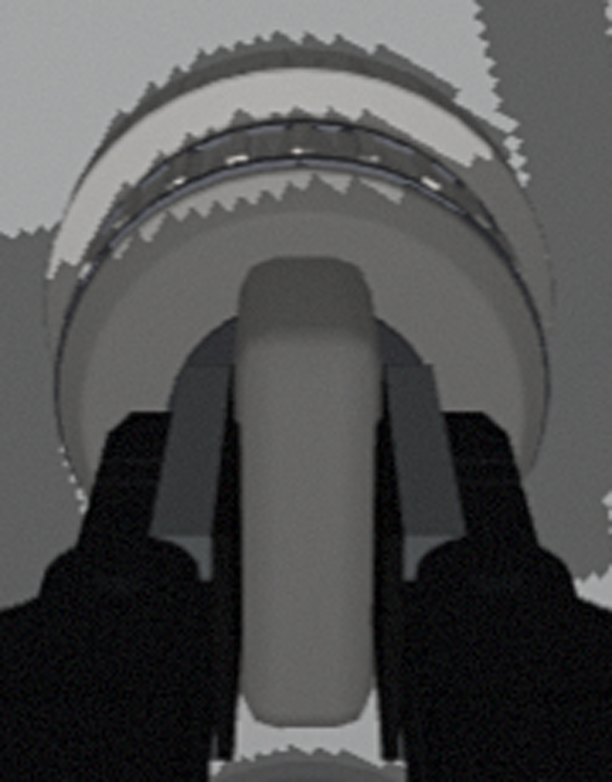

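Emit:
play_rows(
  slide=[
    [0, -1, 0],
    [0, -2, 0],
    [0, -2.5, 0],
    [0, -2.5, 0],
    [0, -2, 0],
    [0, -1.5, 0],
    [0, -0.5, 0],
    [0, 0, 0],
  ],
  yaw=[0, 0, 0, 0, 0, 0, 0, 0],
  grip=[1, 1, 1, 1, 1, 1, 1, 1],
)

```text
time: 15.55
tool_pos: [0.458, -0.3246, 0.1925]
tool_rot: [-0.614, 0.614, -0.351, 0.351]
contact_force: [0.2, -0.1, -2.6]
gripper_width: 0.149
```

Emit:
play_rows(
  slide=[
    [0, 0, 0],
    [0, 0, 0],
    [0, 0, 0],
    [0, 0, 0],
    [0, 0, 0],
    [0, 0, 0],
    [0, 0, 0],
    [0, 0, 0],
  ],
  yaw=[6.5, 6.5, 6.5, 6.5, 6.5, 6.5, 5.6, 0],
  grip=[1, 1, 1, 1, 1, 1, 1, 1],
)

```text
time: 16.35
tool_pos: [0.4572, -0.3239, 0.1903]
tool_rot: [0.435, -0.435, 0.559, -0.557]
contact_force: [0.9, -0.4, -2.5]
gripper_width: 0.146
```

```bash
python3 -c "
from h import *
go(.591,-.3138,.194,-104.2)
f=grab('wrist','w12')
"
```

```text
pos [ 457.2 -323.9  190.3] phi -104.13 j [-0.75 -0.06  1.81 -0.    1.39 -0.5 ] F [ 0.9 -0.4 -2.5] w 0.146 t 16.35
yaw 0.07 then slide cm [-4.26 -0.37 12.72] n 5 each [-0.853 -0.074  2.544]
```

View pics/w12.png

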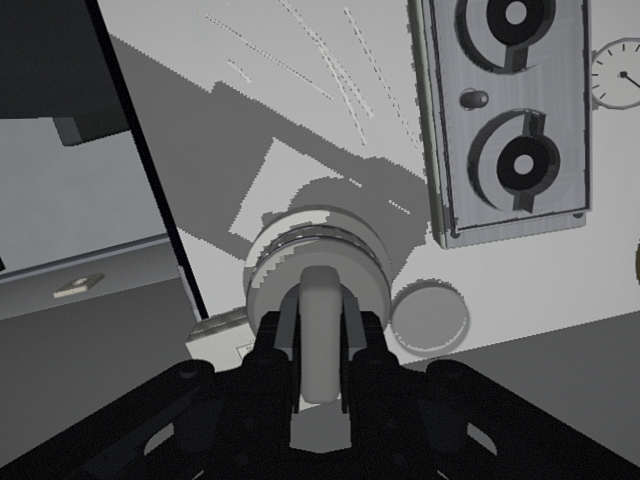

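```bash
python3 -c "
from fit import *
f=load('w12')
fit(f,[(0,-.132,.051),(0,-.044,.051)],[(523.5,165),(515.5,13)],[.6,-.18,-.07])
print(unproj(f,(523.5,165),.051))
"
```

```text
pose mm [ 600.7 -182.1] deg -4.03
[[-0.1, -0.4], [0.1, 0.3]]
[ 0.59144289 -0.31401451  0.051     ]
```

Emit:
play_rows(
  slide=[
    [-0.3, -0.3, 1],
    [-1, 0, 2.5],
    [-1, 0, 2.5],
    [-1, 0, 2.5],
    [-0.9, 0, 2.5],
    [0, 0, 1.6],
    [0, 0, 0],
    [0, 0, 0],
  ],
  yaw=[0, 0, 0, 0, 0, 0, 0, 0],
  grip=[1, 1, 1, 1, 1, 1, 1, 1],
)

```text
time: 17.2
tool_pos: [0.5905, -0.3144, 0.1947]
tool_rot: [0.435, -0.435, 0.558, -0.557]
contact_force: [-0.0, -0.6, -3.6]
gripper_width: 0.15
```

```bash
python3 -c "
from h import *
go(.591,-.3138,.15,-104.2)
f=grab('wrist','w13');grab('scene','s13')
"
```

```text
pos [ 590.5 -314.4  194.7] phi -104.08 j [-0.6   0.19  1.55 -0.    1.41 -0.35] F [-0.  -0.6 -3.6] w 0.15 t 17.2
yaw 0.12 then slide cm [-0.07  4.47  0.03] n 2 each [-0.034  2.237  0.017]
```

View pics/w13.png

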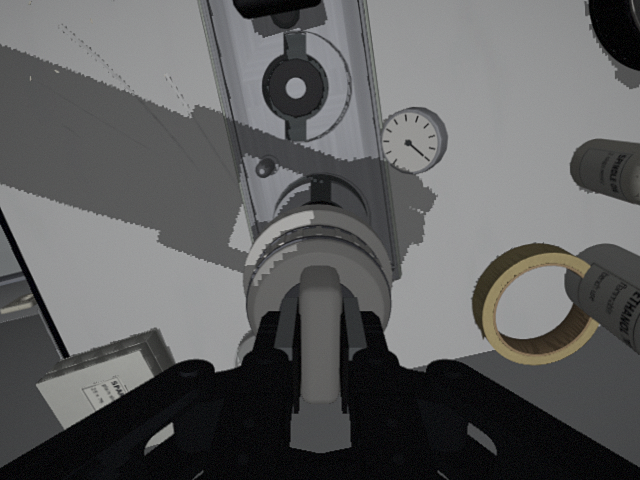

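Emit:
play_rows(
  slide=[
    [-0.05, 1.5, 0],
    [0, 2, 0],
    [0, 1.5, 0],
    [0, 0.5, 0],
    [0, 0, 0],
  ],
  yaw=[0, 0, 0, 0, 0],
  grip=[1, 1, 1, 1, 1],
)

```text
time: 17.8
tool_pos: [0.5895, -0.3137, 0.1384]
tool_rot: [0.434, -0.435, 0.559, -0.557]
contact_force: [0.2, -0.3, -1.9]
gripper_width: 0.148
```

```bash
python3 -c "
from h import *
go(.5911,-.3138,.13,-104.2)
f=grab('wrist','w14');f=grab('scene','s14');crop(f,350,130,110,90,6,'c19')
"
```

```text
pos [ 589.5 -313.7  138.4] phi -104.16 j [-0.6   0.23  1.59  0.    1.32 -0.35] F [ 0.2 -0.3 -1.9] w 0.148 t 17.8
yaw 0.04 then slide cm [-0.03  0.84  0.15] n 1 each [-0.028  0.845  0.155]
```

View pics/w14.png

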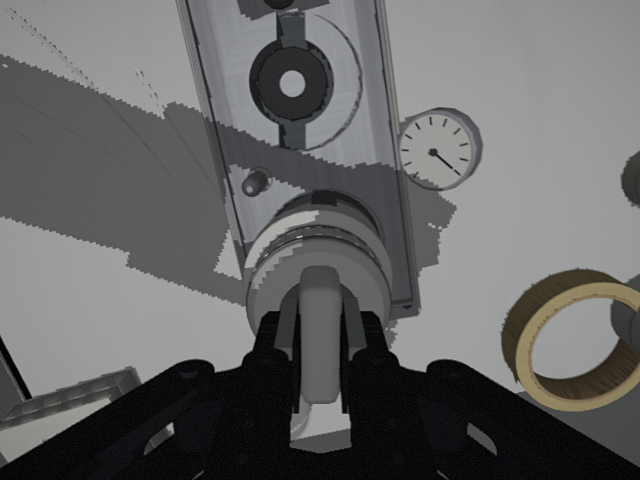

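View pics/c19.png

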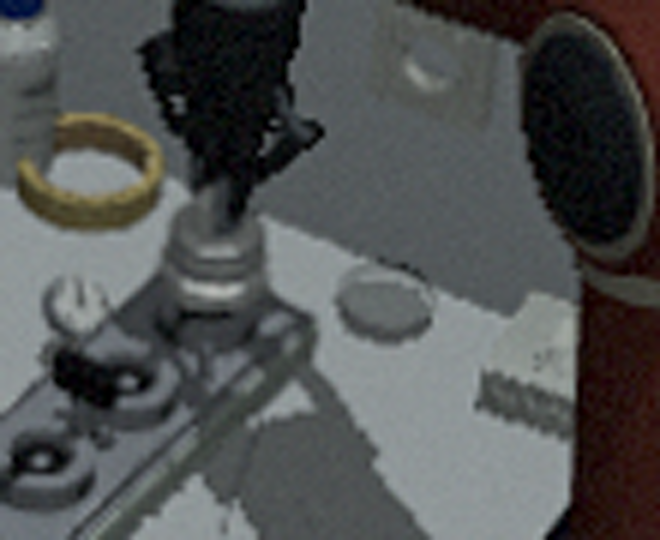

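Emit:
play_rows(
  slide=[
    [0, 0.2, 0.15],
    [0, 0.4, 0],
    [0, 0.4, 0],
    [0, 0.3, 0],
    [0, 0, 0],
  ],
  yaw=[0, 0, 0, 0, 0],
  grip=[1, 1, 1, 1, 1],
)

```text
time: 18.4
tool_pos: [0.5916, -0.3142, 0.1263]
tool_rot: [0.434, -0.435, 0.558, -0.557]
contact_force: [-0.3, 0.7, -1.9]
gripper_width: 0.147
```

```bash
python3 -c "
from h import *
go(.5911,-.3138,.114,-104.2)
"
```

```text
pos [ 591.6 -314.2  126.3] phi -104.14 j [-0.6   0.25  1.6  -0.    1.3  -0.35] F [-0.3  0.7 -1.9] w 0.147 t 18.4
yaw 0.06 then slide cm [-0.03  1.23 -0.05] n 1 each [-0.032  1.231 -0.055]
```

Emit:
play_rows(
  slide=[
    [0, 0.4, 0],
    [0, 0.4, 0],
    [0, 0.3, 0],
    [0, 0, 0],
    [0, 0, 0],
  ],
  yaw=[0, 0, 0, 0, 0],
  grip=[1, 1, 1, 1, 1],
)

```text
time: 18.9
tool_pos: [0.5925, -0.3149, 0.1187]
tool_rot: [-0.435, 0.435, -0.557, 0.558]
contact_force: [-3.4, 2.1, 8.1]
gripper_width: 0.145
```

```bash
python3 -c "
from h import *
go(.5911,-.3138,.114,-104.2)
"
```

```text
pos [ 592.5 -314.9  118.7] phi -104.14 j [-0.6   0.26  1.6  -0.    1.28 -0.35] F [-3.4  2.1  8.1] w 0.145 t 18.9
yaw 0.06 then slide cm [-0.08  0.47 -0.17] n 1 each [-0.076  0.472 -0.165]
```

Emit:
play_rows(
  slide=[
    [0, 0.3, 0],
    [0, 0.2, 0],
    [0, 0, 0],
    [0, 0, 0],
  ],
  yaw=[0, 0, 0, 0],
  grip=[1, 1, 1, 1],
)

```text
time: 19.3
tool_pos: [0.5927, -0.315, 0.1148]
tool_rot: [-0.435, 0.435, -0.557, 0.558]
contact_force: [-4.6, 3.1, 12.3]
gripper_width: 0.141
```

Emit:
play_rows(
  slide=[
    [0, 0, -0.1],
    [0, 0, 0],
    [0, 0, 0],
    [0, 0, 0],
    [0, 0, 0],
    [0, 0, 0],
    [0, 0, 0],
  ],
  yaw=[0, 6, 7, 7, 7, 7, 0],
  grip=[1, 1, 1, 1, 1, 1, 1],
)

```text
time: 20.0
tool_pos: [0.5934, -0.3152, 0.1157]
tool_rot: [-0.254, 0.25, -0.659, 0.662]
contact_force: [-0.9, 2.4, 10.7]
gripper_width: 0.151
```

```bash
python3 -c "
from h import *
go(.5911,-.3138,.114,-184.2)
f=grab('wrist','w15')
"
```

```text
pos [ 593.4 -315.2  115.7] phi -138.25 j [-0.6   0.26  1.6   0.    1.27  0.24] F [-0.9  2.4 10.7] w 0.151 t 20.0
yaw 45.95 then slide cm [ 0.24  0.17 -0.12] n 1 each [ 0.244  0.167 -0.118]
```

View pics/w15.png

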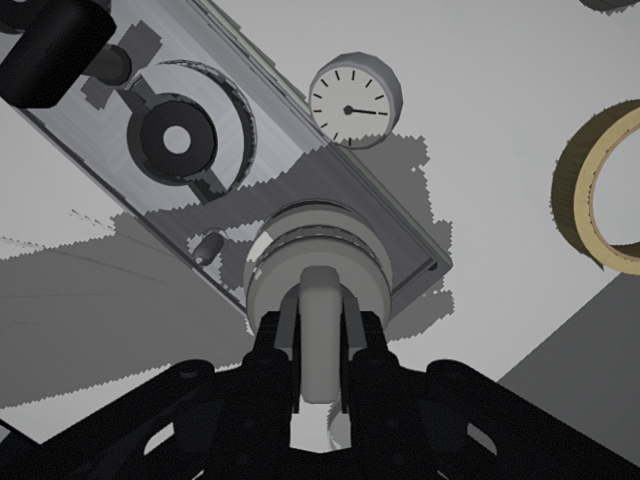

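Emit:
play_rows(
  slide=[
    [0, 0, 0],
    [0, 0, 0],
    [0, 0, 0],
    [0, 0, 0],
    [0, 0, 0],
    [0, 0, 0],
    [0, 0, 0],
    [0, 0, 0],
  ],
  yaw=[7, 7, 7, 7, 7, 7, 4.5, 0],
  grip=[1, 1, 1, 1, 1, 1, 1, 1],
)

```text
time: 20.85
tool_pos: [0.5932, -0.3159, 0.1158]
tool_rot: [0.027, -0.031, -0.705, 0.708]
contact_force: [-1.6, 1.4, 10.3]
gripper_width: 0.151
```

```bash
python3 -c "
from h import *
go(.5911,-.3138,.122,-184.2)
print(readout.state()['ft_torque'])
"
```

```text
pos [ 593.2 -315.9  115.8] phi 175.3 j [-0.6   0.26  1.6  -0.    1.27  1.05] F [-1.6  1.4 10.3] w 0.151 t 20.85
yaw -0.5 then slide cm [ 0.22 -0.62 -0.19] n 1 each [ 0.225 -0.624 -0.195]
[ 0.02766784  0.37876504 -0.07681449]
```

Emit:
play_rows(
  slide=[
    [0, -0.2, 0],
    [0, -0.2, 0],
    [0, -0.2, 0],
    [0, 0, 0],
  ],
  yaw=[0, 0, 0, 0],
  grip=[1, 1, 1, 1],
)

```text
time: 21.25
tool_pos: [0.5929, -0.3157, 0.1202]
tool_rot: [0.027, -0.031, -0.705, 0.708]
contact_force: [1.2, -0.8, 5.9]
gripper_width: 0.145
```

Emit:
play_rows(
  slide=[
    [0, 0, 0],
    [0, 0, 0],
    [0, 0, 0],
    [0, 0, 0],
    [0, -2, 0],
    [0, -3, 0],
    [0, -3, 0],
    [0, -2, 0],
    [0, 0, 0],
  ],
  yaw=[0, 0, 0, 0, 0, 0, 0, 0, 0],
  grip=[-0.2, -0.2, -0.2, -0.2, -0.2, -0.2, -0.2, -0.2, -0.2],
)

```text
time: 22.15
tool_pos: [0.5926, -0.3154, 0.2216]
tool_rot: [0.027, -0.031, -0.705, 0.708]
contact_force: [0.2, -0.3, 0.3]
gripper_width: 0.599
```

```bash
python3 -c "
from h import *
go(.5911,-.3138,.114,-184.2)
f=grab('wrist','w16');f=grab('scene','s16');crop(f,350,130,110,90,6,'c20')
"
```

```text
pos [ 592.6 -315.4  221.6] phi 175.36 j [-0.6   0.17  1.52  0.    1.44  1.05] F [ 0.2 -0.3  0.3] w 0.599 t 22.15
yaw -0.44 then slide cm [ 0.16 10.76 -0.14] n 4 each [ 0.04   2.69  -0.036]
```

View pics/w16.png

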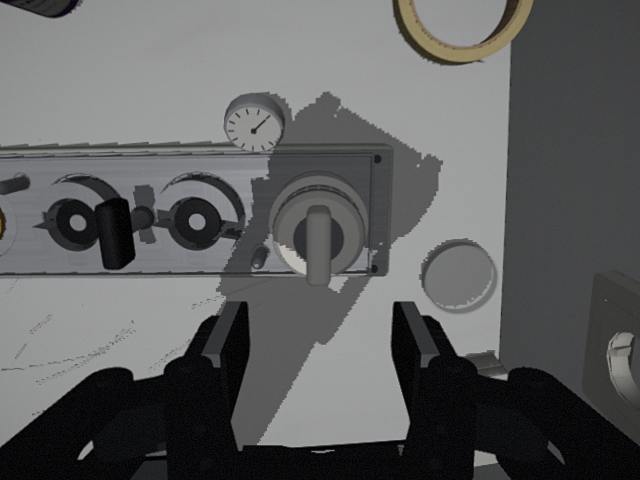

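View pics/c20.png

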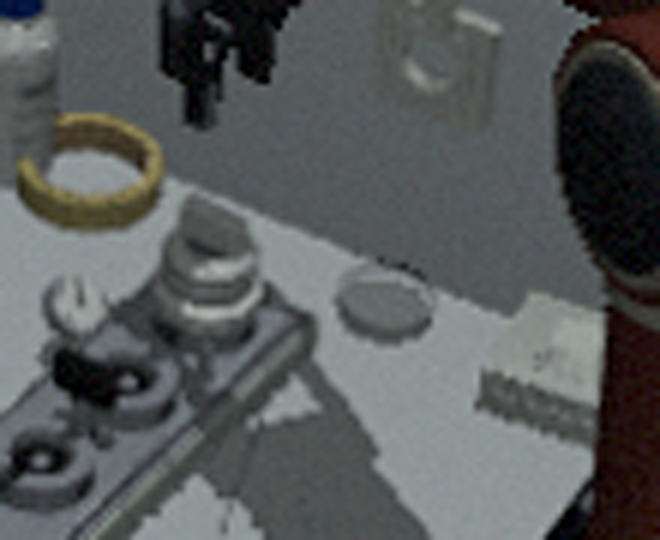

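Emit:
play_rows(
  slide=[
    [0, -0.5, 0],
    [0, -0.5, 0],
    [0, -0.5, 0],
    [0, -0.5, 0],
    [0, -0.5, 0],
    [0, 0, 0],
    [0, 0, 0],
    [0, 0, 0],
    [0, 0, 0],
    [0, 0, 0],
    [0, 0, 0],
    [0, 0, 0],
  ],
  yaw=[-8, -8, -8, -8, -8, -8, -8, -8, -8, -8, -8, -7],
  grip=[-0.3, -0.3, -0.3, -0.3, -0.3, -0.3, -0.3, -0.3, -0.3, -0.3, -0.3, -0.3],
)

```text
time: 23.45
tool_pos: [0.59, -0.3136, 0.2389]
tool_rot: [-0.503, 0.503, -0.499, 0.495]
contact_force: [-0.9, -0.4, 0.2]
gripper_width: 0.648
```

Emit:
play_rows(
  slide=[
    [-2.5, 0, -2.5],
    [-3, 0, -3],
    [-3, 0, -3],
    [-3, 0, -3],
    [-3, 0, -3],
    [-3, 0, -3],
    [-3, 0, -1.8],
    [-3.5, 0, 0],
    [-3.5, 0, 0],
    [-3.5, 0, 0],
    [-3.5, 0, 0],
    [-3.5, 0, 0],
  ],
  yaw=[0, 0, 0, 0, 0, 0, 0, 0, 0, 0, 0, 0],
  grip=[-0.3, -0.3, -0.3, -0.3, -0.3, -0.3, -0.3, -0.3, -0.3, -0.3, -0.3, -0.3],
)

```text
time: 24.65
tool_pos: [0.3944, 0.0659, 0.2398]
tool_rot: [-0.501, 0.502, -0.499, 0.498]
contact_force: [0.6, 0.0, -0.6]
gripper_width: 0.645
```

```bash
python3 -c "
from h import *
go(.40,.40,.22,-90)
f=grab('top','top3');crop(f,130,235,120,80,6,'c21')
"
```

```text
pos [394.4  65.9 239.8] phi -89.66 j [-0.02 -0.53  2.1   0.    1.57 -0.03] F [ 0.6  0.  -0.6] w 0.645 t 24.65
yaw 0.34 then slide cm [-33.41   1.98   0.56] n 12 each [-2.784  0.165  0.047]
```

View pics/c21.png

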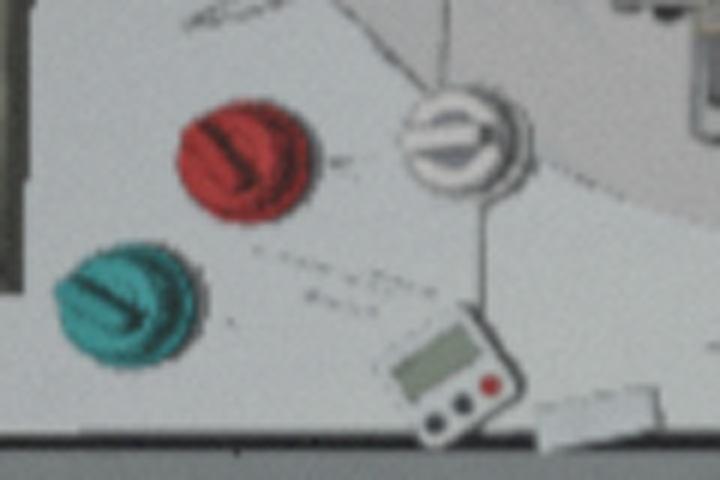

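View pics/top3.png

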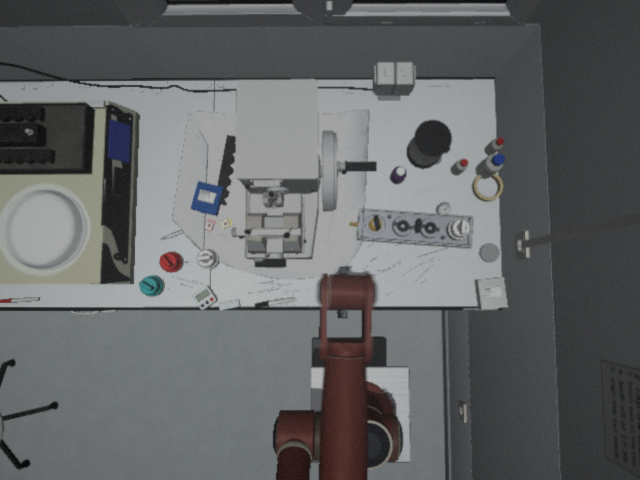

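Emit:
play_rows(
  slide=[
    [-3, 0, 0],
    [-3, 0, 0],
    [-3, 0, 0],
    [-3, 0, 0],
    [-3, 0, 0],
    [-3, 0, 0],
    [-3, 0, 0],
    [-3, 0, 0],
    [-3, 0, 0],
    [-3, 0, 0.5],
    [-3, 0, 2],
    [-3, 0, 2],
  ],
  yaw=[0, 0, 0, 0, 0, 0, 0, 0, 0, 0, 0, 0],
  grip=[-0.3, -0.3, -0.3, -0.3, -0.3, -0.3, -0.3, -0.3, -0.3, -0.3, -0.3, -0.3],
)

```text
time: 25.9
tool_pos: [0.4379, 0.4254, 0.2393]
tool_rot: [-0.5, 0.503, -0.498, 0.498]
contact_force: [0.6, -0.1, 0.1]
gripper_width: 0.649
```

Emit:
play_rows(
  slide=[
    [-3, -0.3, 2],
    [-3, -0.3, 2],
    [0, 0, 0],
    [0, 0, 0],
  ],
  yaw=[0, 0, 0, 0],
  grip=[-0.3, -0.3, -0.3, -0.3],
)

```text
time: 26.3
tool_pos: [0.4775, 0.4844, 0.2451]
tool_rot: [-0.5, 0.503, -0.498, 0.498]
contact_force: [0.1, -0.4, 0.4]
gripper_width: 0.652
```

```bash
python3 -c "
from h import *
go(.498,.491,.2,-84)
f=grab('wrist','w17')
"
```

```text
pos [477.5 484.4 245.1] phi -89.63 j [ 0.68  0.18  1.47 -0.    1.5   0.68] F [ 0.1 -0.4  0.4] w 0.652 t 26.3
yaw -5.63 then slide cm [-0.45  4.51  2.11] n 2 each [-0.223  2.256  1.054]
```

View pics/w17.png

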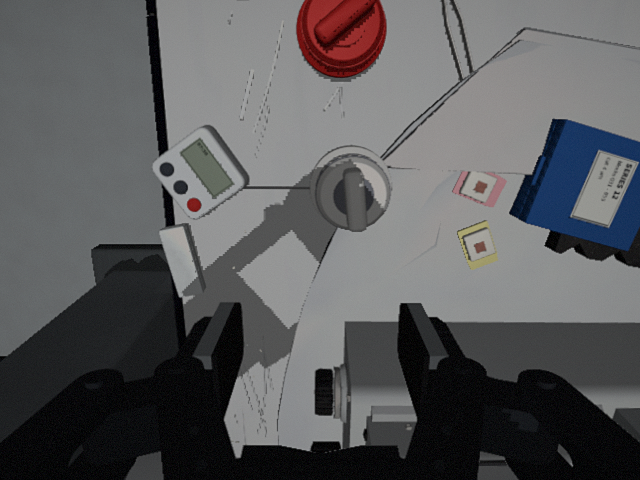

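```bash
python3 -c "
from h import *
f=load('w17');crop(f,300,135,100,105,6,'c22')
"
```

```text
(no output)
```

View pics/c22.png

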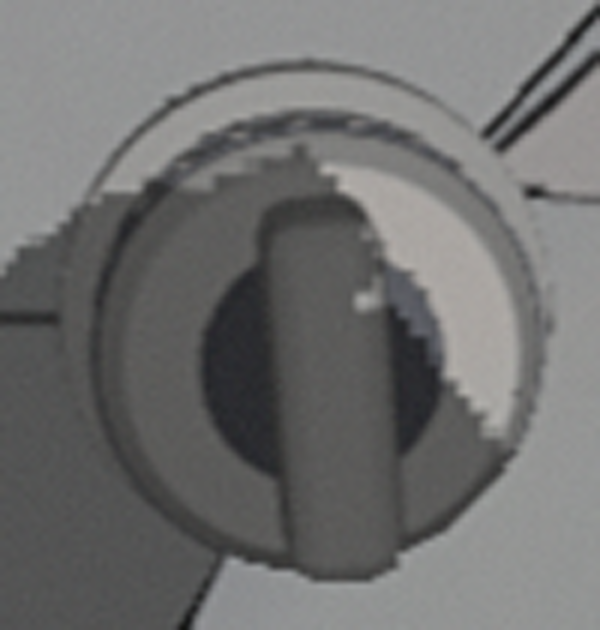

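```bash
python3 -c "
from h import *
f=load('w17')
a=unproj(f,(352.9,171.5),.082);b=unproj(f,(357.7,231),.082);m=(a+b)/2;ph=np.degrees(np.arctan2(b[1]-a[1],b[0]-a[0]));print(a,b,np.linalg.norm(a-b),ph,m)
go(m[0],m[1],.072,ph)
"
```

```text
[0.49968885 0.5180339  0.082     ] [0.50435542 0.47596442 0.082     ] 0.042327510662711884 -83.67032779882322 [0.50202214 0.49699916 0.082     ]
pos [477.3 484.  246. ] phi -89.65 j [ 0.68  0.18  1.47 -0.    1.5   0.68] F [ 0.  -0.8  0.7] w 0.654 t 26.35
yaw -5.98 then slide cm [-1.02 17.4   2.6 ] n 6 each [-0.17   2.899  0.433]
```

Emit:
play_rows(
  slide=[
    [0, 0, 0],
    [-0.3, 2.5, 0.9],
    [-0.2, 2.5, 0.8],
    [-0.2, 2.5, 0.7],
    [0, 1.2, 0],
    [0, 0, 0],
    [0, 0, 0],
  ],
  yaw=[-6, 0, 0, 0, 0, 0, 0],
  grip=[-0.3, -0.3, -0.3, -0.3, -0.3, -0.3, -0.3],
)

```text
time: 27.05
tool_pos: [0.5009, 0.4943, 0.1622]
tool_rot: [0.527, -0.527, 0.472, -0.472]
contact_force: [0.7, 0.4, 0.2]
gripper_width: 0.651
```

```bash
python3 -c "
from h import *
go(.502,.497,.072,-83.7)
f=grab('wrist','w18');s,R,t=tool()
for d in (-.004,0,.004):
  P=[]
  for x,y in ((-.022,0),(.022,0),(-.022,.007),(.022,-.007)):
      P.append(t+R@np.array([x+d,0,y])); P[-1][2]=.082
  print(d,np.round(proj(f,P),0).tolist())
crop(f,230,150,180,180,4,'c23')
"
```

```text
pos [500.9 494.3 162.2] phi -83.65 j [0.67 0.29 1.48 0.   1.37 0.56] F [0.7 0.4 0.2] w 0.651 t 27.05
yaw 0.05 then slide cm [-0.25  9.02  0.14] n 4 each [-0.063  2.255  0.035]
-0.004 [[319.0, 210.0], [319.0, 290.0], [333.0, 210.0], [306.0, 290.0]]
0 [[319.0, 217.0], [319.0, 297.0], [333.0, 217.0], [306.0, 297.0]]
0.004 [[319.0, 225.0], [319.0, 304.0], [333.0, 225.0], [306.0, 304.0]]
```

View pics/c23.png

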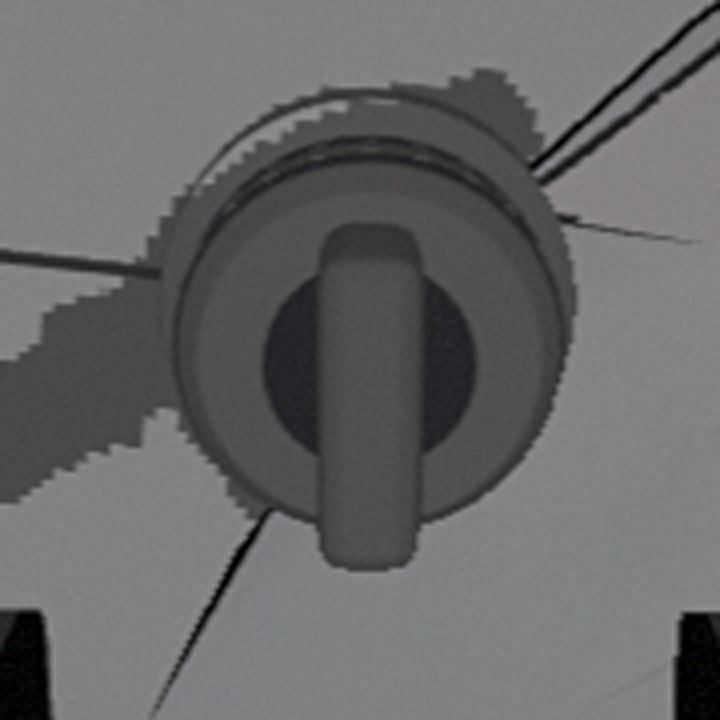

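Emit:
play_rows(
  slide=[
    [-0.2, 2, 0.05],
    [0, 2.5, 0],
    [0, 2.5, 0],
    [0, 1.5, 0],
    [0, 0.5, 0],
    [0, 0, 0],
    [0, 0, 0],
    [0, 0, 0],
    [0, 0, 0],
    [0, 0, 0],
    [0, 0, 0],
  ],
  yaw=[0, 0, 0, 0, 0, 0, 0, 0, 0, 0, 0],
  grip=[-0.3, -0.3, -0.3, -0.3, -0.3, -0.3, 1, 1, 1, 1, 1],
)

```text
time: 28.2
tool_pos: [0.502, 0.4973, 0.073]
tool_rot: [0.528, -0.526, 0.471, -0.472]
contact_force: [-0.8, -0.3, 5.9]
gripper_width: 0.148
```

```bash
python3 -c "
from h import *
go(.502,.497,.072,-83.7)
f=grab('wrist','w19');s,R,t=tool()
for d in (-.004,0,.004):
  P=[]
  for x,y in ((-.022,0),(.022,0),(-.022,.007),(.022,-.007)):
      P.append(t+R@np.array([x+d,0,y])); P[-1][2]=.082
  print(d,np.round(proj(f,P),0).tolist())
crop(f,230,190,180,230,3.4,'c24')
"
```

```text
pos [502.  497.3  73. ] phi -83.64 j [0.68 0.38 1.53 0.   1.23 0.56] F [-0.8 -0.3  5.9] w 0.148 t 28.2
yaw 0.06 then slide cm [ 0.03  0.1  -0.  ] n 1 each [ 0.034  0.096 -0.003]
-0.004 [[318.0, 276.0], [318.0, 398.0], [341.0, 276.0], [297.0, 398.0]]
0 [[318.0, 288.0], [318.0, 408.0], [340.0, 288.0], [297.0, 408.0]]
0.004 [[318.0, 300.0], [318.0, 418.0], [340.0, 300.0], [297.0, 418.0]]
```

View pics/c24.png

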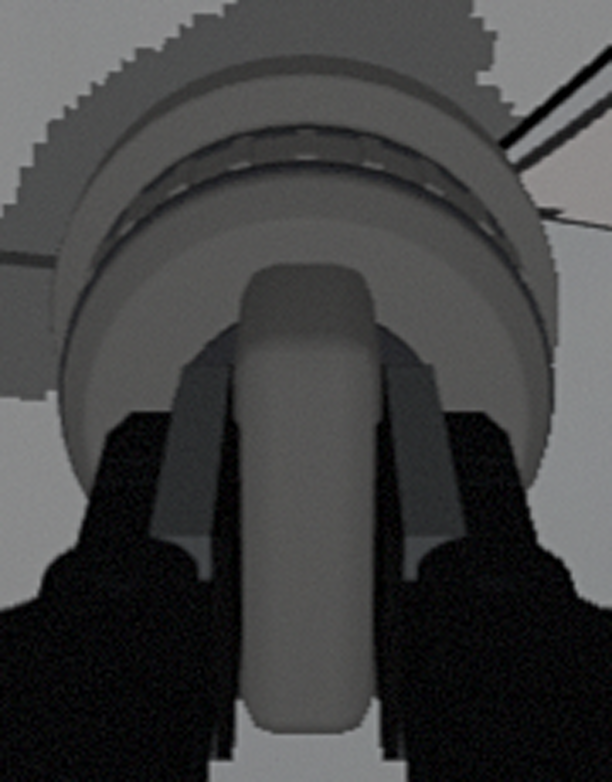

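Emit:
play_rows(
  slide=[
    [0, -1, 0],
    [0, -2, 0],
    [0, -2, 0],
    [0, -2, 0],
    [0, -1, -1],
    [0, 0, -2],
    [0, 0, -2.5],
    [0, 0, -2.5],
    [0, 0, -2],
    [0, 0, 0],
  ],
  yaw=[0, 0, 0, 6.4, 0, 0, 0, 0, 0, 0],
  grip=[1, 1, 1, 1, 1, 1, 1, 1, 1, 1],
)

```text
time: 29.25
tool_pos: [0.398, 0.4963, 0.1501]
tool_rot: [-0.5, 0.502, -0.499, 0.499]
contact_force: [0.3, -0.2, -1.5]
gripper_width: 0.151
```

```bash
python3 -c "
from h import *
go(.395,.1,.15,-90)
f=grab('wrist','w20')
"
```

```text
pos [398.  496.3 150.1] phi -89.78 j [0.78 0.15 1.66 0.   1.33 0.77] F [ 0.3 -0.2 -1.5] w 0.151 t 29.25
yaw 0.22 then slide cm [ 3.963e+01  1.000e-02 -3.000e-01] n 14 each [ 2.831e+00  1.000e-03 -2.200e-02]
```

View pics/w20.png

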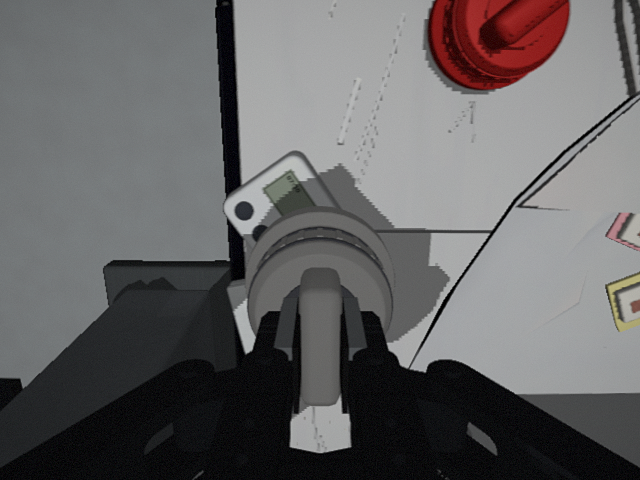

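Emit:
play_rows(
  slide=[
    [1.5, 0, 0],
    [3, 0, 0],
    [3.5, 0, 0],
    [3.5, 0, 0],
    [3.5, 0, 0],
    [3.5, 0, 0],
    [3.5, 0, 0],
    [3.5, 0, 0],
    [3.5, 0, 0],
    [3.5, 0, 0],
    [3.5, 0, 0],
    [3.5, 0, 0],
  ],
  yaw=[0, 0, 0, 0, 0, 0, 0, 0, 0, 0, 0, 0],
  grip=[1, 1, 1, 1, 1, 1, 1, 1, 1, 1, 1, 1],
)

```text
time: 30.5
tool_pos: [0.4009, 0.0994, 0.1513]
tool_rot: [-0.5, 0.5, -0.5, 0.5]
contact_force: [0.1, -0.4, -1.0]
gripper_width: 0.146
```

Emit:
play_rows(
  slide=[
    [3.5, -1, 0],
    [3.5, -1.5, 0],
    [3, -2, 0],
    [3, -2, 0],
    [3, -0.6, 0],
    [2, 0, 0],
    [0, 0, 0],
    [0, 0, 0],
    [0, 0, 0],
  ],
  yaw=[0, 0, 0, 0, 0, 0, 7, 7, 0],
  grip=[1, 1, 1, 1, 1, 1, 1, 1, 1],
)

```text
time: 31.4
tool_pos: [0.4005, -0.0793, 0.2222]
tool_rot: [-0.435, 0.435, -0.558, 0.558]
contact_force: [-0.1, -0.2, -2.0]
gripper_width: 0.148
```

```bash
python3 -c "
from h import *
go(.5988,-.2274,.225,-104.2)
f=grab('wrist','w21')
"
```

```text
pos [400.5 -79.3 222.2] phi -104.11 j [-0.38 -0.5   2.11 -0.    1.53 -0.13] F [-0.1 -0.2 -2. ] w 0.148 t 31.4
yaw 0.09 then slide cm [ 9.49 -0.28 22.86] n 8 each [ 1.186 -0.036  2.857]
```

View pics/w21.png

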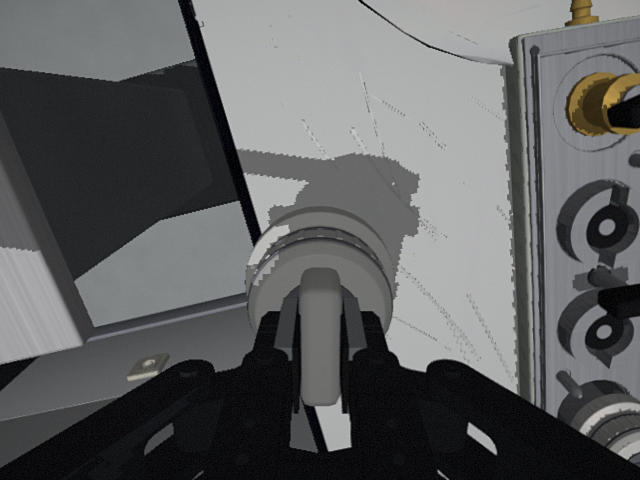

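Emit:
play_rows(
  slide=[
    [0.6, 0, 1.5],
    [1.2, 0, 3],
    [1.3, 0, 3],
    [1.3, 0, 3],
    [1.3, 0, 3],
    [1.3, 0, 3],
    [1.3, 0, 3],
    [1.2, 0, 2.4],
    [0, 0, 0.9],
    [0, 0, 0],
    [0, 0, 0],
  ],
  yaw=[0, 0, 0, 0, 0, 0, 0, 0, 0, 0, 0],
  grip=[1, 1, 1, 1, 1, 1, 1, 1, 1, 1, 1],
)

```text
time: 32.55
tool_pos: [0.5985, -0.2251, 0.222]
tool_rot: [0.435, -0.436, 0.557, -0.557]
contact_force: [0.6, -0.0, -1.2]
gripper_width: 0.152
```

```bash
python3 -c "
from h import *
go(.5988,-.2274,.14,-104.2)
f=grab('wrist','w22')
"
```

```text
pos [ 598.5 -225.1  222. ] phi -103.96 j [-0.48  0.1   1.6   0.    1.45 -0.23] F [ 0.6 -0.  -1.2] w 0.152 t 32.55
yaw 0.24 then slide cm [0.22 8.2  0.09] n 3 each [0.072 2.733 0.03 ]
```

View pics/w22.png

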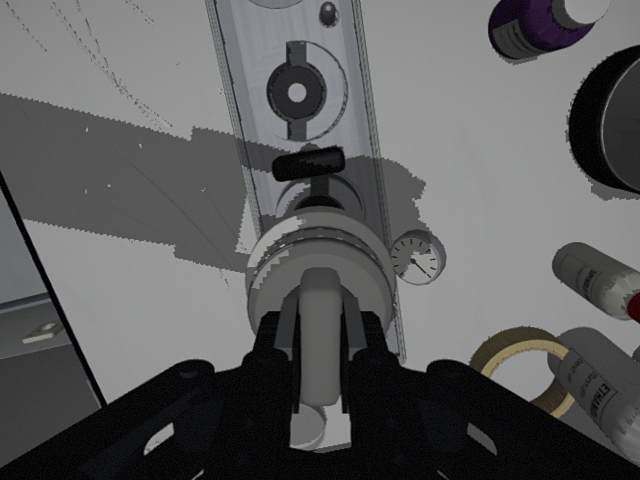

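Emit:
play_rows(
  slide=[
    [0.2, 1.5, 0.05],
    [0, 2, 0],
    [0, 2, 0],
    [0, 1.5, 0],
    [0, 1.2, 0],
    [0, 0, 0],
    [0, 0, 0],
  ],
  yaw=[0.2, 0, 0, 0, 0, 0, 0],
  grip=[1, 1, 1, 1, 1, 1, 1],
)

```text
time: 33.3
tool_pos: [0.5992, -0.2278, 0.1405]
tool_rot: [-0.434, 0.434, -0.558, 0.558]
contact_force: [-0.1, 0.4, -0.9]
gripper_width: 0.146
```

```bash
python3 -c "
from h import *
go(.5988,-.2274,.126,-104.2)
f=grab('wrist','w23');f=grab('scene','s23');crop(f,350,130,110,90,6,'c25')
"
```

```text
pos [ 599.2 -227.8  140.5] phi -104.24 j [-0.48  0.17  1.66 -0.    1.31 -0.23] F [-0.1  0.4 -0.9] w 0.146 t 33.3
yaw -0.04 then slide cm [-0.03  1.45 -0.05] n 1 each [-0.03   1.446 -0.046]
```

View pics/w23.png

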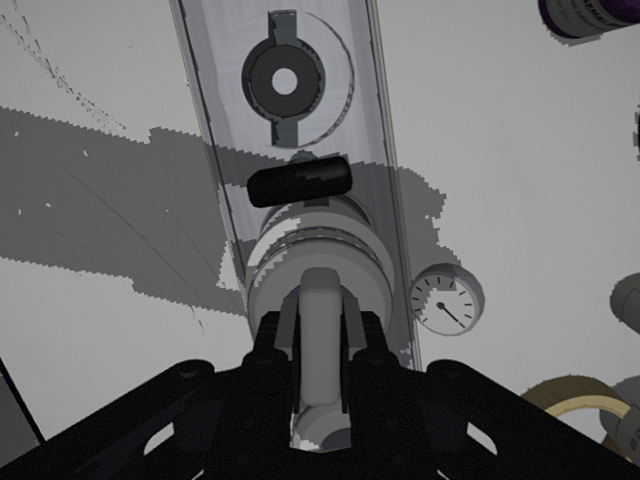

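Emit:
play_rows(
  slide=[
    [0, 0.4, 0],
    [0, 0.4, 0],
    [0, 0.4, 0],
    [0, 0.2, 0],
    [0, 0, 0],
  ],
  yaw=[0, 0, 0, 0, 0],
  grip=[1, 1, 1, 1, 1],
)

```text
time: 33.9
tool_pos: [0.6, -0.2281, 0.1307]
tool_rot: [-0.434, 0.434, -0.558, 0.559]
contact_force: [-6.3, 3.1, 15.3]
gripper_width: 0.149
```

Emit:
play_rows(
  slide=[
    [0, 0.4, 0],
    [0, 0.4, 0],
    [0, 0.3, 0],
    [0, 0, 0],
  ],
  yaw=[0, 0, 0, 0],
  grip=[1, 1, 1, 1],
)

```text
time: 34.3
tool_pos: [0.6053, -0.2304, 0.1305]
tool_rot: [-0.437, 0.432, -0.552, 0.563]
contact_force: [-8.7, 5.4, 41.7]
gripper_width: 0.147
```

Emit:
play_rows(
  slide=[
    [0, -0.8, 0],
    [0, -0.8, 0],
    [0, -0.6, 0],
    [0, 0, 0],
    [0, 0, 0],
  ],
  yaw=[0, 0, 0, 0, 0],
  grip=[1, 1, 1, 1, 1],
)

```text
time: 34.8
tool_pos: [0.5984, -0.2275, 0.1358]
tool_rot: [0.434, -0.434, 0.559, -0.557]
contact_force: [-0.3, 0.1, -1.5]
gripper_width: 0.149
```

```bash
python3 -c "
from h import *
go(.5988,-.2274,.126,-104.2)
f=grab('wrist','w24');g=grab('scene','s24');crop(g,340,140,110,90,7,'c26');crop(f,220,140,190,280,2.1,'c27')
crop(load('w19'),220,140,190,280,2.1,'c28')
"
```

```text
pos [ 598.4 -227.5  135.8] phi -104.25 j [-0.48  0.17  1.66  0.    1.31 -0.23] F [-0.3  0.1 -1.5] w 0.149 t 34.8
yaw -0.05 then slide cm [-0.02  0.98  0.04] n 1 each [-0.021  0.984  0.037]
```

View pics/w24.png

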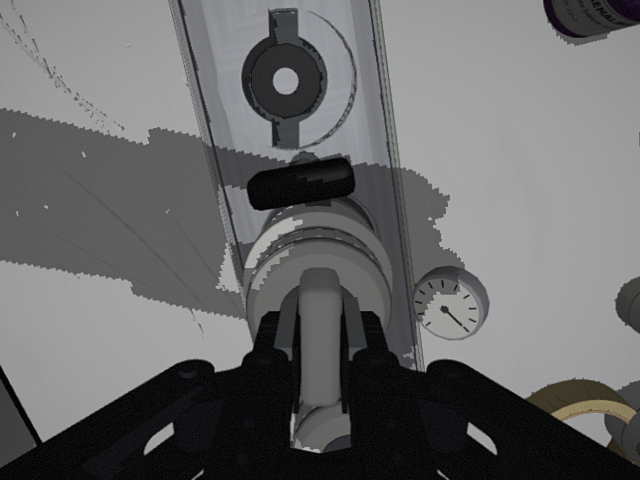

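View pics/c26.png

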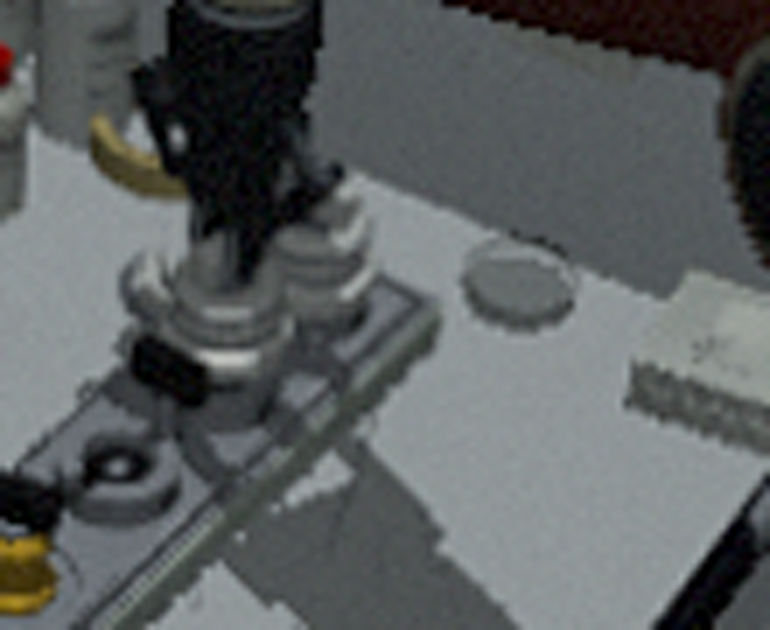

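```bash
python3 -c "
from h import *
ims=[cv2.resize(load(n)['image'][190:420,230:410,::-1],None,fx=2.2,fy=2.5) for n in ('w19','w24')]
cv2.imwrite('pics/c29.png',np.hstack(ims))
"
```

```text
(no output)
```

View pics/c29.png

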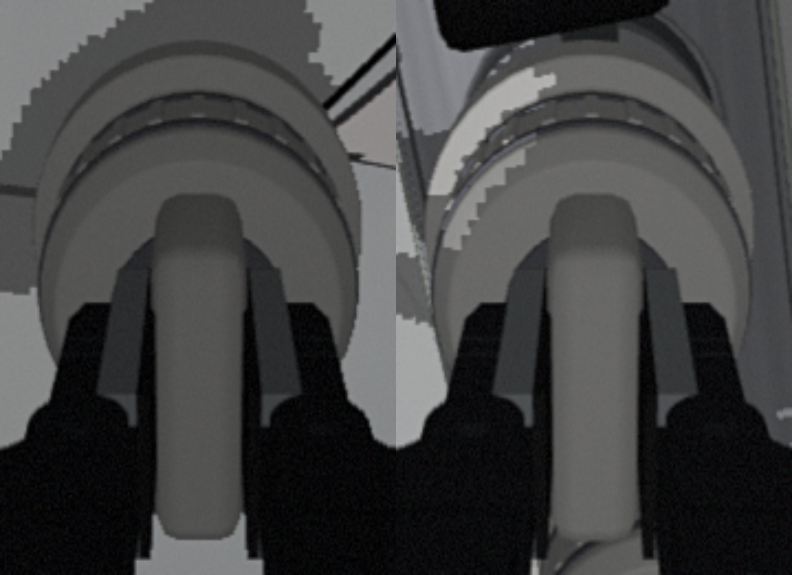

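```bash
python3 -c "
from h import *
ims=[cv2.resize(load(n)['image'][175:295,230:410,::-1],None,fx=2.2*2,fy=2.2*2) for n in ('w14','w24')]
cv2.imwrite('pics/c30.png',np.vstack(ims)[:, :])
"
```

```text
(no output)
```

View pics/c30.png

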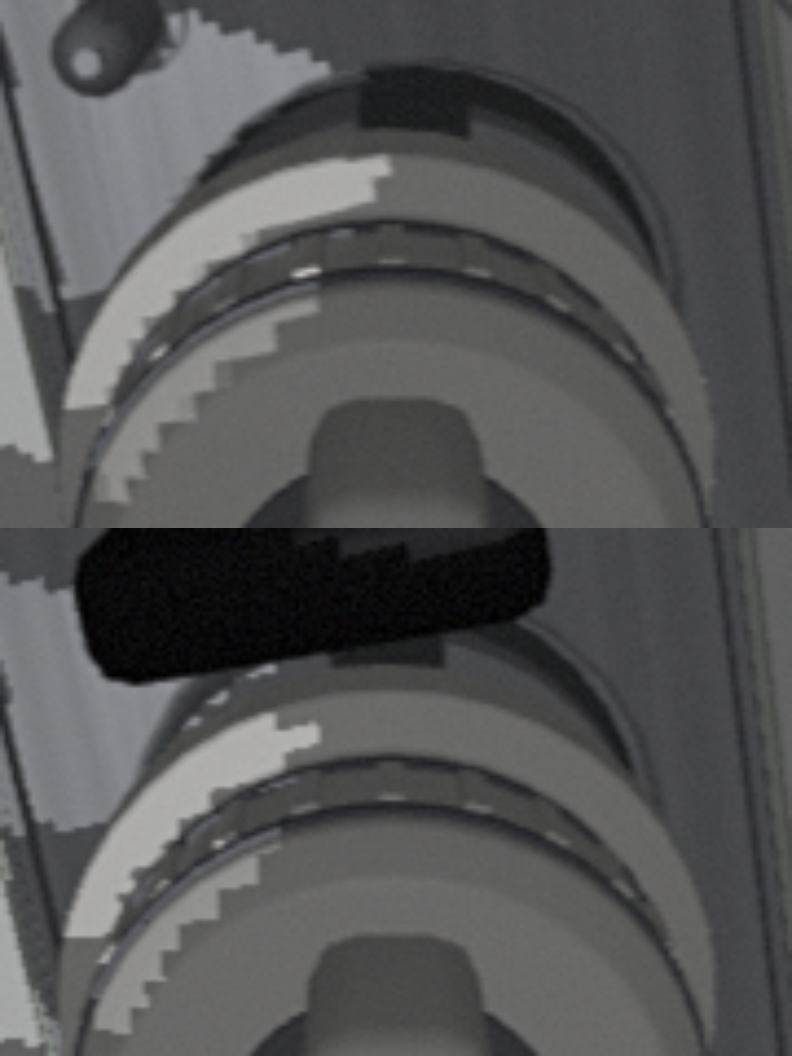

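```bash
python3 -c "
from h import *
f=load('w24');R=f['R'];s,Rt,t=tool()
for zz in (.1384,.1358):
  dz=.1358-zz
  for d in (0,.001):
    P=t+Rt@np.array([-.0195+d,0,0]);P[2]=.058+dz; P2=t+Rt@np.array([-.0195+d,0,.001]);P2[2]=.058+dz
    print(zz,d,proj(f,[P,P2]).tolist())
"
```

```text
0.1384 0 [[319.52816539921713, 223.14932789201572], [321.50031299034885, 223.1539435281424]]
0.1384 0.001 [[319.52540620998815, 225.05583945270877], [321.4949734410898, 225.06046605569108]]
0.1358 0 [[319.5088684013738, 224.46371969888943], [321.5036929787236, 224.46840021718185]]
0.1358 0.001 [[319.50610361387766, 226.39039935403227], [321.4982860144935, 226.39509106389696]]
```

Emit:
play_rows(
  slide=[
    [-0.12, 0, -0.12],
    [0, 0.2, 0],
    [0, 0.2, 0],
    [0, 0.2, 0],
    [0, 0, 0],
  ],
  yaw=[0, 0, 0, 0, 0],
  grip=[1, 1, 1, 1, 1],
)

```text
time: 35.4
tool_pos: [0.5979, -0.2262, 0.1307]
tool_rot: [0.434, -0.434, 0.558, -0.558]
contact_force: [-0.8, 0.2, -1.6]
gripper_width: 0.149
```

Emit:
play_rows(
  slide=[
    [0, 0.2, 0],
    [0, 0.2, 0],
    [0, 0, 0],
  ],
  yaw=[0, 0, 0],
  grip=[1, 1, 1],
)

```text
time: 35.7
tool_pos: [0.598, -0.2262, 0.1269]
tool_rot: [0.434, -0.434, 0.558, -0.558]
contact_force: [0.7, 0.3, -1.7]
gripper_width: 0.148
```

In the slots now, with no force, so I'll press down.

Emit:
play_rows(
  slide=[
    [0, 0.4, 0],
    [0, 0.4, 0],
    [0, 0.3, 0],
    [0, 0, 0],
  ],
  yaw=[0, 0, 0, 0],
  grip=[1, 1, 1, 1],
)

```text
time: 36.1
tool_pos: [0.5989, -0.2267, 0.1181]
tool_rot: [-0.434, 0.434, -0.558, 0.559]
contact_force: [-3.1, 0.7, 7.8]
gripper_width: 0.15
```

Emit:
play_rows(
  slide=[
    [0, 0.3, 0],
    [0, 0.25, 0],
    [0, 0, 0],
    [0, 0, 0],
  ],
  yaw=[0, 0, 0, 0],
  grip=[1, 1, 1, 1],
)

```text
time: 36.5
tool_pos: [0.599, -0.2268, 0.1141]
tool_rot: [-0.434, 0.434, -0.558, 0.559]
contact_force: [-5.3, 1.8, 12.8]
gripper_width: 0.152
```

Emit:
play_rows(
  slide=[
    [0, 0, 0],
    [0, 0, 0],
    [0, 0, 0],
    [0, 0, 0],
    [0, 0, 0],
    [0, 0, 0],
  ],
  yaw=[6, 7, 7, 7, 7, 0],
  grip=[1, 1, 1, 1, 1, 1],
)

```text
time: 37.1
tool_pos: [0.6006, -0.2268, 0.1148]
tool_rot: [-0.253, 0.25, -0.66, 0.662]
contact_force: [-0.4, 2.1, 12.2]
gripper_width: 0.15
```

```bash
python3 -c "
from h import *
go(.598,-.2266,.114,-184.7)
f=grab('wrist','w25')
"
```

```text
pos [ 600.6 -226.8  114.8] phi -138.35 j [-0.48  0.19  1.68  0.    1.26  0.37] F [-0.4  2.1 12.2] w 0.15 t 37.1
yaw 46.35 then slide cm [ 0.26  0.08 -0.  ] n 1 each [ 0.257  0.084 -0.003]
```

View pics/w25.png

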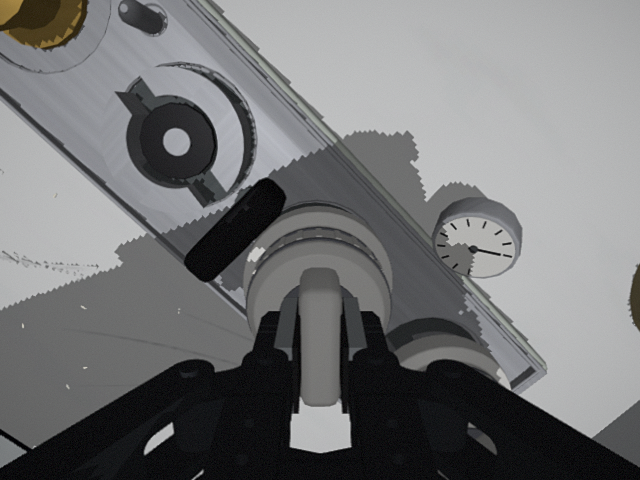

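Emit:
play_rows(
  slide=[
    [0, 0, 0],
    [0, 0, 0],
    [0, 0, 0],
    [0, 0, 0],
    [0, 0, 0],
    [0, 0, 0],
    [0, 0, 0],
    [0, 0, 0],
  ],
  yaw=[7, 7, 7, 7, 7, 7, 4.5, 0],
  grip=[1, 1, 1, 1, 1, 1, 1, 1],
)

```text
time: 37.95
tool_pos: [0.6004, -0.2277, 0.115]
tool_rot: [0.028, -0.032, -0.705, 0.708]
contact_force: [-0.9, 0.6, 10.6]
gripper_width: 0.148
```

```bash
python3 -c "
from h import *
go(.598,-.2266,.12,-184.5)
print(readout.state()['ft_torque'])
f=grab('wrist','w26')
"
```

```text
pos [ 600.4 -227.7  115. ] phi 175.2 j [-0.48  0.19  1.68 -0.    1.26  1.18] F [-0.9  0.6 10.6] w 0.148 t 37.95
yaw -0.3 then slide cm [ 0.25 -0.5  -0.1 ] n 1 each [ 0.25  -0.504 -0.096]
[-0.06959557  0.35795102  0.01395091]
```

Emit:
play_rows(
  slide=[
    [0, -0.2, 0],
    [0, -0.2, 0],
    [0, -0.2, 0],
    [0, 0, 0],
  ],
  yaw=[0, 0, 0, 0],
  grip=[1, 1, 1, 1],
)

```text
time: 38.4
tool_pos: [0.6001, -0.2277, 0.1195]
tool_rot: [0.027, -0.031, -0.705, 0.708]
contact_force: [1.8, -2.0, 7.7]
gripper_width: 0.147
```

Emit:
play_rows(
  slide=[
    [0, 0, 0],
    [0, 0, 0],
    [0, 0, 0],
    [0, 0, 0],
    [0, -2, 0],
    [0, -3, 0],
    [0, -3, 0],
    [0, -2, 0],
    [0, 0, 0],
  ],
  yaw=[0, 0, 0, 0, 0, 0, 0, 0, 0],
  grip=[-0.2, -0.2, -0.2, -0.2, -0.2, -0.2, -0.2, -0.2, -0.2],
)

```text
time: 39.3
tool_pos: [0.6, -0.2272, 0.2209]
tool_rot: [0.027, -0.031, -0.705, 0.708]
contact_force: [0.3, -0.6, 0.8]
gripper_width: 0.594
```

```bash
python3 -c "
from h import *
go(.612,-.0508,.2,-174.2)
f=grab('wrist','w27');f=grab('top','top4');crop(f,340,195,160,80,5,'c31');print(crop(load('w27'),150,100,300,250,2.4,'c32'))
f=grab('scene','s27');crop(f,310,130,150,110,5,'c33')
"
```

```text
pos [ 600.  -227.2  220.9] phi 175.26 j [-0.48  0.1   1.6   0.    1.44  1.18] F [ 0.3 -0.6  0.8] w 0.594 t 39.3
yaw -10.54 then slide cm [ -2.98   2.09 -17.43] n 6 each [-0.497  0.349 -2.905]
None
```

View pics/w27.png

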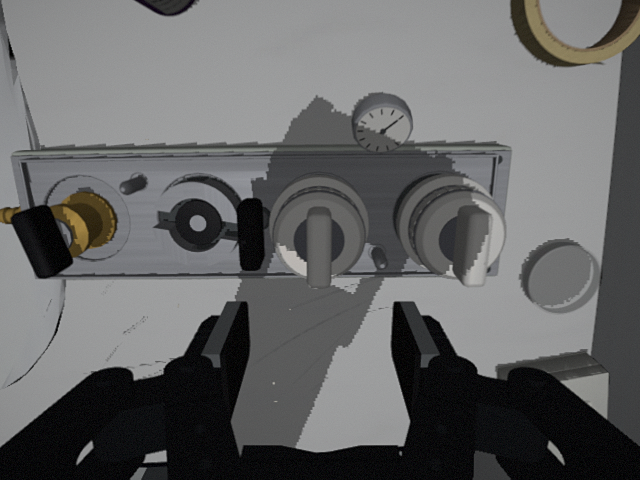

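View pics/c33.png

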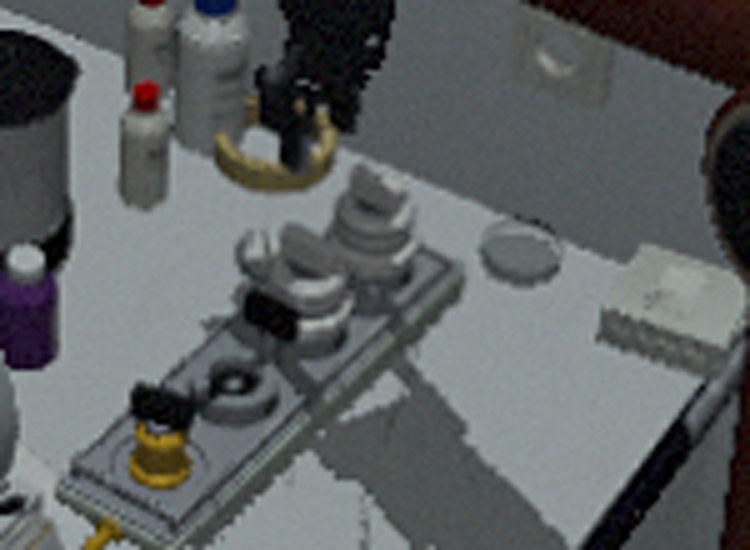

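Emit:
play_rows(
  slide=[
    [0, 0, 0],
    [0, 0, 0],
    [-0.5, 0, -2.9],
    [-0.5, 0, -2.9],
    [-0.5, 0, -2.9],
    [-0.5, 0, -2.9],
    [-0.5, 0, -2.9],
    [-0.5, 0, -2.9],
    [0, 0, 0],
    [0, 0, 0],
  ],
  yaw=[-5.2, -5.3, 0, 0, 0, 0, 0, 0, 0, 0],
  grip=[-0.2, -0.2, -0.2, -0.2, -0.2, -0.2, -0.2, -0.2, -0.2, -0.2],
)

```text
time: 40.45
tool_pos: [0.6097, -0.0497, 0.2146]
tool_rot: [0.035, -0.037, 0.706, -0.706]
contact_force: [-0.2, 0.1, -0.3]
gripper_width: 0.598
```

```bash
python3 -c "
from h import *
go(.612,-.0515,.097,-174.2)
f=grab('wrist','w28');s,R,t=tool()
for d in (-.004,0,.004):
  P=[]
  for x,y in ((-.022,0),(.022,0),(-.022,.007),(.022,-.007)):
      P.append(t+R@np.array([x+d,0,y])); P[-1][2]=.107
  print(d,np.round(proj(f,P),0).tolist())
"
```

```text
pos [609.7 -49.7 214.6] phi -174.17 j [-0.2   0.04  1.67 -0.    1.43  1.27] F [-0.2  0.1 -0.3] w 0.598 t 40.45
yaw 0.03 then slide cm [-0.21 11.76  0.2 ] n 4 each [-0.052  2.94   0.051]
-0.004 [[323.0, 198.0], [322.0, 271.0], [335.0, 198.0], [311.0, 271.0]]
0 [[323.0, 205.0], [322.0, 278.0], [335.0, 205.0], [311.0, 278.0]]
0.004 [[323.0, 212.0], [322.0, 284.0], [335.0, 212.0], [311.0, 284.0]]
```

View pics/w28.png

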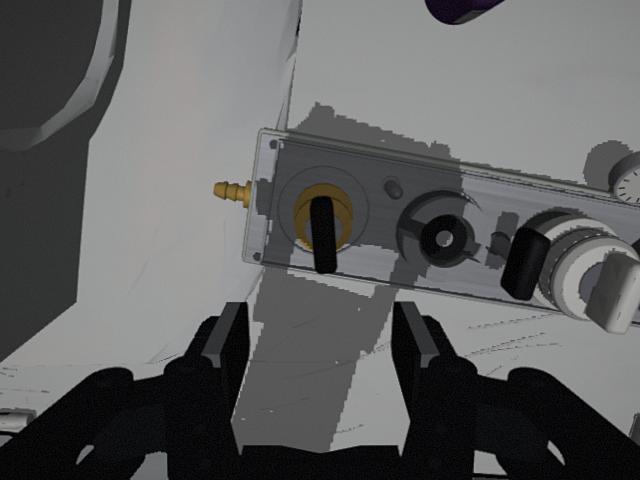

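Emit:
play_rows(
  slide=[
    [-0.2, 2.5, 0.15],
    [0, 3, 0],
    [0, 3, 0],
    [0, 2, 0],
    [0, 1.2, 0],
    [0, 0, 0],
    [0, 0, 0],
    [0, 0, 0],
    [0, 0, 0],
    [0, 0, 0],
    [0, 0, 0],
  ],
  yaw=[-1.5, 0, 0, 0, 0, 0, 0, 0, 0, 0, 0],
  grip=[-0.2, -0.2, -0.2, -0.2, -0.2, -0.2, 1, 1, 1, 1, 1],
)

```text
time: 41.6
tool_pos: [0.6141, -0.0509, 0.1019]
tool_rot: [0.046, -0.044, 0.706, -0.706]
contact_force: [-0.2, 3.3, 6.1]
gripper_width: 0.148
```

```bash
python3 -c "
from h import *
go(.612,-.0515,.097,-94.2)
f=grab('wrist','w29')
"
```

```text
pos [614.1 -50.9 101.9] phi -172.73 j [-0.2   0.15  1.75  0.    1.24  1.24] F [-0.2  3.3  6.1] w 0.148 t 41.6
yaw -78.53 then slide cm [ 0.07  0.49 -0.2 ] n 1 each [ 0.073  0.493 -0.203]
```

View pics/w29.png

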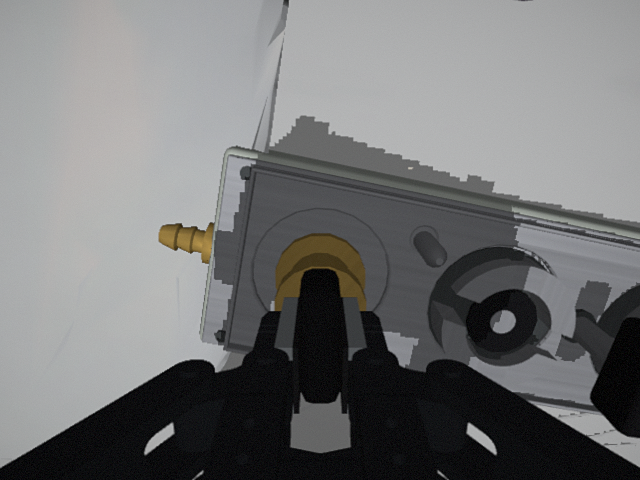

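Emit:
play_rows(
  slide=[
    [0, 0, 0],
    [0, 0, 0],
    [0, 0, 0],
    [0, 0, 0],
    [0, 0, 0],
    [0, 0, 0],
    [0, 0, 0],
    [0, 0, 0],
    [0, 0, 0],
    [0, 0, 0],
    [0, 0, 0],
  ],
  yaw=[-7, -7, -7, -7, -7, -7, -7, -7, -7, -7, 0],
  grip=[1, 1, 1, 1, 1, 1, 1, 1, 1, 1, 1],
)

```text
time: 42.75
tool_pos: [0.6113, -0.0478, 0.1019]
tool_rot: [0.442, -0.442, 0.555, -0.549]
contact_force: [-11.0, 13.5, 14.5]
gripper_width: 0.145
```

```bash
python3 -c "
from h import *
go(.612,-.0515,.097,-94.2);print(readout.state()['ft_torque'])
"
```

```text
pos [611.3 -47.8 101.9] phi -102.58 j [-0.2   0.15  1.75  0.01  1.25  0.02] F [-11.   13.5  14.5] w 0.145 t 42.75
yaw -8.38 then slide cm [0.36 0.49 0.09] n 1 each [0.363 0.488 0.094]
[2.1883955  1.77673195 0.00291144]
```

Emit:
play_rows(
  slide=[
    [-0.12, -0.1, -0.13],
    [0, 0, 0],
    [0, 0, 0],
    [0, 0, 0],
  ],
  yaw=[0, -5, -4, 0],
  grip=[1, 1, 1, 1],
)

```text
time: 43.15
tool_pos: [0.6107, -0.0476, 0.102]
tool_rot: [0.484, -0.483, 0.518, -0.514]
contact_force: [-7.0, 9.6, 9.0]
gripper_width: 0.145
```

```bash
python3 -c "
from h import *
go(.612,-.0515,.097,-94.2);print(readout.state()['ft_torque'])
"
```

```text
pos [610.7 -47.6 102. ] phi -93.7 j [-0.2   0.15  1.75  0.    1.24 -0.14] F [-7.   9.6  9. ] w 0.145 t 43.15
yaw 0.5 then slide cm [0.38 0.5  0.16] n 1 each [0.376 0.497 0.159]
[ 1.53987046  1.1099942  -0.28541065]
```

Emit:
play_rows(
  slide=[
    [-0.05, 0, -0.05],
    [0, 0, 0],
    [0, 0, 0],
  ],
  yaw=[0, -2.5, 0],
  grip=[1, 1, 1],
)

```text
time: 43.45
tool_pos: [0.6106, -0.0476, 0.102]
tool_rot: [0.494, -0.493, 0.508, -0.504]
contact_force: [-6.2, 7.1, 7.5]
gripper_width: 0.143
```

```bash
python3 -c "
from h import *
go(.612,-.0515,.097,-94.2);print(readout.state()['ft_torque'])
"
```

```text
pos [610.6 -47.6 102. ] phi -91.38 j [-0.2   0.15  1.75  0.    1.24 -0.18] F [-6.2  7.1  7.5] w 0.143 t 43.45
yaw 2.82 then slide cm [0.38 0.5  0.17] n 1 each [0.38  0.496 0.172]
[ 1.275154    0.93639616 -1.1083431 ]
```

Emit:
play_rows(
  slide=[
    [0, 0, 0],
    [0, 0, 0],
    [0, 0, 0],
    [0, 0, 0],
    [0, -2, 0],
    [0, -3, 0],
    [0, -3, 0],
    [0, -3, 0],
    [0, -3, 0],
    [0, 0, 0],
  ],
  yaw=[0, 0, 0, 0, 0, 0, 0, 0, 0, 0],
  grip=[-0.2, -0.2, -0.2, -0.2, -0.2, -0.2, -0.2, -0.2, -0.2, -0.2],
)

```text
time: 44.45
tool_pos: [0.6139, -0.0502, 0.247]
tool_rot: [-0.496, 0.493, -0.502, 0.508]
contact_force: [0.9, -0.1, 1.3]
gripper_width: 0.6
```

```bash
python3 -c "
from h import *
go(.40,-.12,.33,-90)
f=grab('wrist','w30')
"
```

```text
pos [613.9 -50.2 247. ] phi -91.25 j [-0.2   0.02  1.64 -0.    1.47 -0.18] F [ 0.9 -0.1  1.3] w 0.6 t 44.45
yaw -1.25 then slide cm [  6.98  -8.3  -21.39] n 8 each [ 0.872 -1.037 -2.674]
```

View pics/w30.png

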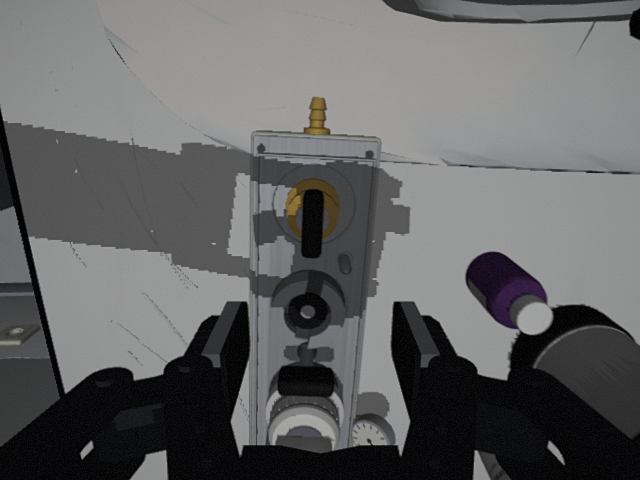

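```bash
python3 -c "
from h import *
f=load('w30');crop(f,240,120,150,150,5,'c34')
"
```

```text
(no output)
```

View pics/c34.png

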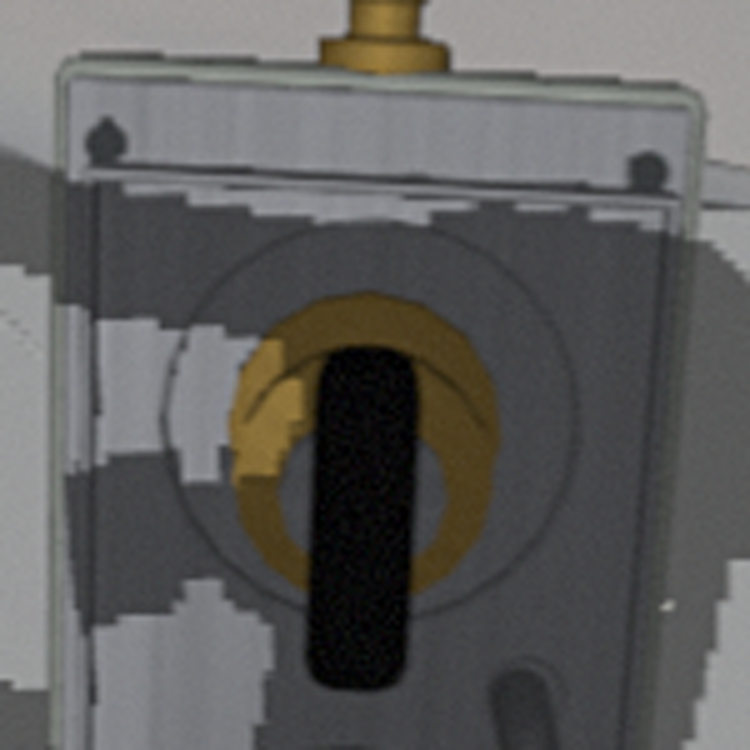

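Emit:
play_rows(
  slide=[
    [1, -1, -2],
    [2, -1, -2.5],
    [2, -1, -2.5],
    [2, -1, -2.5],
    [2, -1, -2.5],
    [2, -1, -2.5],
    [2, -1, -2],
    [0, -1, 0],
    [0, 0, 0],
  ],
  yaw=[0, 0, 0, 0, 0, 0, 0, 0, 0],
  grip=[-0.2, -0.2, -0.2, -0.2, -0.2, -0.2, -0.2, -0.2, -0.2],
)

```text
time: 45.4
tool_pos: [0.4437, -0.1763, 0.3212]
tool_rot: [-0.494, 0.494, -0.505, 0.506]
contact_force: [0.1, 0.0, 0.4]
gripper_width: 0.599
```

Emit:
play_rows(
  slide=[
    [0, 0, 0],
    [0, 0, 0],
    [0, 0, 0],
    [0, 0, 0],
    [0, 0, 0],
    [0, 0, 0],
    [0, 0, 0],
    [0, 0, 0],
    [0, 0, 0],
    [0, 0, 0],
    [0, 0, 0],
    [0, 0, 0],
  ],
  yaw=[-8, -8, -8, -8, -8, -8, -8, -8, -8, -8, -7, 0],
  grip=[-0.2, -0.2, -0.2, -0.2, -0.2, -0.2, -0.2, -0.2, -0.2, -0.2, -0.2, -0.2],
)

```text
time: 46.6
tool_pos: [0.4439, -0.175, 0.3192]
tool_rot: [0.707, -0.706, 0.026, -0.025]
contact_force: [0.9, 0.7, -0.4]
gripper_width: 0.598
```

```bash
python3 -c "
from h import *
go(.46,-.18,.33,-4.2)
f=grab('wrist','w31');f=grab('top','top5');crop(f,340,190,160,100,5,'c35');g=grab('scene','s31');crop(g,300,130,160,120,5,'c36')
"
```

```text
pos [ 443.9 -175.   319.2] phi -4.17 j [-0.53 -0.34  1.84  0.    1.64 -2.03] F [ 0.9  0.7 -0.4] w 0.598 t 46.6
yaw 0.03 then slide cm [ 1.64 -1.08 -0.38] n 1 each [ 1.638 -1.077 -0.383]
```

View pics/w31.png

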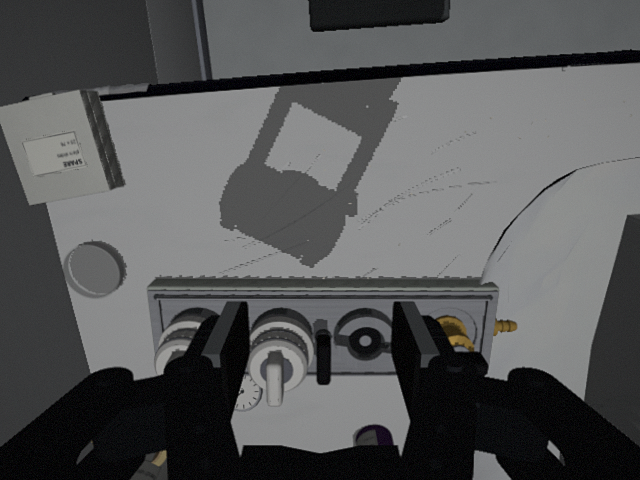

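View pics/c35.png

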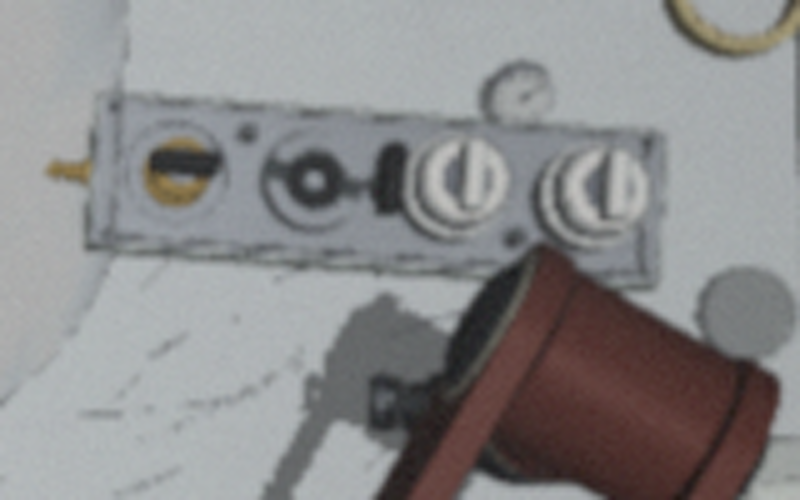

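View pics/c36.png

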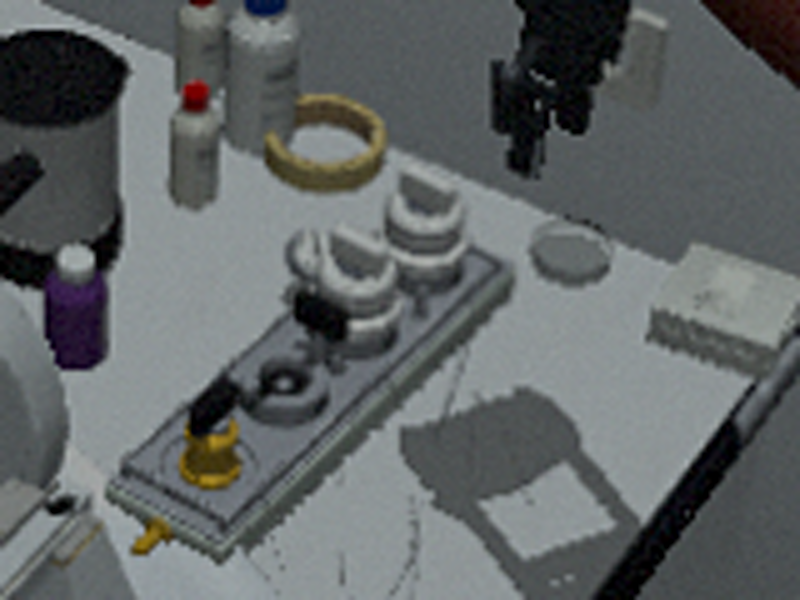

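View pics/top5.png

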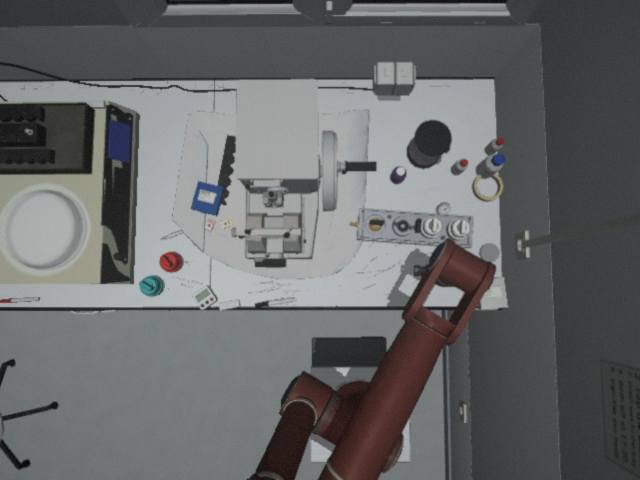

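```bash
python3 -c "
from h import *
def ang(n,p,q,z):
  f=load(n);a=unproj(f,p,z);b=unproj(f,q,z);d=b-a;print(n,np.degrees(np.arctan2(d[1],d[0])),np.linalg.norm(d),(a+b)/2)
ang('w30',(240+368/5,120+352/5),(240+357/5,120+688/5),.107)
crop(load('w27'),270,160,240,140,3.3,'c37');crop(load('w16'),260,160,120,140,4,'c38')
"
```

```text
w30 -93.25270520412066 0.04522441014851014 [ 0.6111485 -0.0478439  0.107    ]
```

View pics/c37.png

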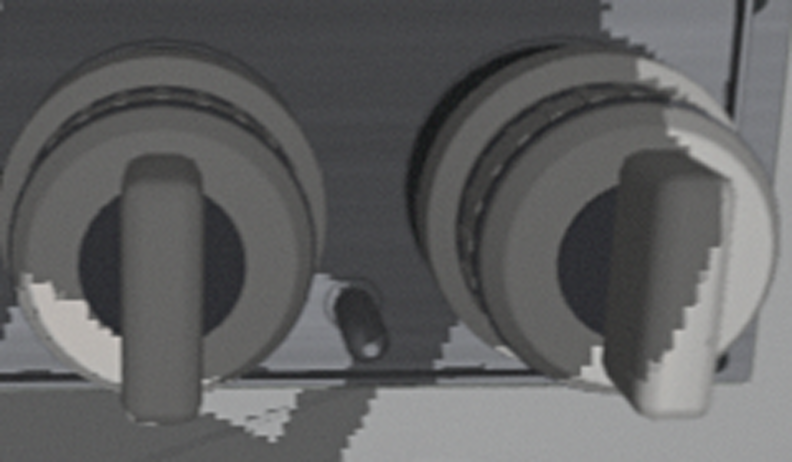

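```bash
python3 -c "
from h import *
print(workorder.job_done())"
```

```text
the job is handed in; nothing more can be done
None
```

The job is handed in at about 47 s of the 210 s allowed. The plate is on, both cartridges on the bench are fitted, and the valve is open.

- **Plate:** It went over both locating pins and met the deck at the expected height. The pictures show it flat on the deck.
- **Cartridges:** Only two white ones were present. The right-hand one is in socket 1 and the left-hand one in socket 2. Each was pushed down, turned about 80° clockwise and let up about 5 mm against the spring. At the last reading before release the tool had them near the 11 mm locked height, with about the expected spring force. Both finger bars lie along the manifold's x axis.
- **Valve:** I turned it anticlockwise last, until it met its stop with a reaction of 1.1 N m. The bar measured within about 1° of the fully open direction.
- **Other things:** The look-alikes, timer, slide mailer, petri dish and stain bottle look unmoved. I saw no knock to a cartridge and no slackening of the grip.

**Problems and limits:**
- The first push into socket 2 landed on the collar, with a peak of about 42 N at the wrist. I backed off, shifted a little over 1 mm, and it then went in with no force.
- The top and wrist cameras disagreed by 2–3 mm.
- I judged the locked height from force and tool height; the pictures cannot tell 8 mm from 11 mm.

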